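# Clear the batten and fold back the cupboard door

### The job

Open the bench cupboard. Its green folding door is blocked by the dark wooden batten, so first swing the batten flat on the bench about its end at the steel post, away from the door, until it lies flush along the aluminium rail; then push the door at the orange post on its fold hinge so that both panels collapse along the track and stand fully folded at the far jamb. Leave the batten in line, do not lift it, and do not shift or topple anything else on the bench.

Things in the scene. Friction and masses are not known exactly. Their poses are not given: they have to be found in the camera images.
- cupboard: Fixed wooden bench cupboard, 318 mm wide, 290 mm high. Origin: on the door's fixed jamb hinge axis, at the end of the doorway far from the robot, at bench level. The doorway runs from the origin 260 mm to its -x (towards the robot); +y points out of the front. Carcass: y -165 to 0, x -289 to +29 mm. A fascia with its underside 225 mm up is just behind the door plane.
- visor_front (a point): Middle of the lower front edge of the cupboard's clear 6 mm visor, 65 mm out of the front and 277 mm above the bench. The visor covers the whole width from the front out to this edge: a gripper pointing straight down at the door hits it, so the tool must lean, its back away from the cupboard.
- door_a (a joint): Angle q of the bifold door, rad: 0 closed flat, 1.5 fully folded (its stop), both panels side by side and square out of the front at the jamb. Panel one runs 130 mm from jamb hinge to fold hinge. Fold hinge axis in the cupboard's frame: x = -130 cos(q), y = 130 sin(q) mm. Slight friction (1 to 3 N at the fold); it stays where it is left.
- track_pin (a point): Free end of the door's second panel, 130 mm from the fold hinge, at bench level: it slides along the floor track from the robot end to the jamb, at x = -260 cos(q), y = 0 mm in the cupboard's frame. Both panels are 10 mm thick, stand from 12 to 135 mm above the bench and lie on the outer side of the hinge lines.
- fold_post (a point): Orange round post on the fold hinge axis, 18 mm diameter, standing from the panels' top edges (135 mm) to 195 mm above the bench; the point is on its axis, 165 mm up. Pushing its robot-side face along the track towards the jamb, following the hinge arc, folds the door.
- guide: Fixed aluminium rail with a steel post. Origin: on the bench under the centre of the batten's proper place; x runs along the rail away from the robot, y away from the cupboard. Rail: x -20 to 100, y 18 to 38 mm, 14 mm high; the batten must lie against its face at y = 18 mm. Post: 20 mm diameter, 50 mm high, axis at x = -75, y = -31 mm.
- batten_mid (a point): Centre of the loose dark wooden batten, 200 x 36 x 32 mm (its x, y, z), about 0.25 kg, lying on the bench 16 mm below this point. Its -x end stands at the post, on the rail's side of it, up to 20 mm off; its +x end starts swung 24 to 30 degrees towards the cupboard. In place, its x axis is along the guide's x and the point is over the guide's origin.
- batten: The same batten; origin at the centre of its underside.
- case1_mid (a point): Bystander: finished black case, 60 x 42 x 88 mm, standing near the jamb end of the door; point at its centre.
- case2_mid (a point): Bystander: finished black case, 60 x 42 x 88 mm, standing beyond the rail; point at its centre.
- glue_mid (a point): Bystander: yellow bottle, 48 mm diameter, 120 mm high, standing near the robot end of the door; point at its centre.
- wax_mid (a point): Bystander: amber jar, 64 mm diameter, 60 mm high; point at its centre.
- awl_mid (a point): Bystander: awl 160 mm long lying on the fixed red slab (300 x 200 x 28 mm); point near its middle, 10 mm above the slab.
- marker_mid (a point): Bystander: marker pen 130 mm long, 14 mm thick, lying on the red slab; point at its centre.
- block_mid (a point): Bystander: wooden block 90 x 60 x 62 mm; point at its centre.
Not all that is in view belongs to the job. What is shaped like the part that bears case2_mid but turquoise is not meant.

How it is judged:
On the way:
1. the batten lies flush in line along the rail, while the door is not yet folded (angle between the x axis of batten_mid and the x axis of guide, either way round below 0.07 rad and y of batten_mid in the frame of guide between -0.008 and 0.006 m and x of batten_mid in the frame of guide between -0.035 and 0.035 m and height (world z) of batten_mid below 0.022 m and angle between batten_mid's own z axis and vertical below 0.1 rad and linear speed of batten below 0.02 m/s and value of joint door_a below 0.9 rad), for 0.2 s.
At the end, for the whole second after the job is handed in: The door angle is over 1.36 rad (fully folded, at rest); the batten lies flat and at rest, within 0.07 rad of the rail's direction, its centre within 8 mm (door side) or 6 mm (rail side) across and 35 mm along of its proper place; the cases, bottle and jar stand upright (value of joint door_a above 1.36 rad and velocity of joint door_a between -0.05 and 0.05 rad/s and angle between the x axis of batten_mid and the x axis of guide, either way round below 0.07 rad and y of batten_mid in the frame of guide between -0.008 and 0.006 m and x of batten_mid in the frame of guide between -0.035 and 0.035 m and height (world z) of batten_mid below 0.022 m and angle between batten_mid's own z axis and vertical below 0.1 rad and linear speed of batten below 0.02 m/s and angle between each of case1_mid, case2_mid, glue_mid, wax_mid's own z axis and vertical below 0.3 rad); the robot touches nothing.
It fails at once if the batten is lifted more than 25 mm off the bench (height (world z) of batten_mid above 0.041 m).
It fails at once if a bystander is shifted by more than 25 mm (distance of any of case1_mid, case2_mid, glue_mid, wax_mid, awl_mid, marker_mid, block_mid from where it was at the start of the episode above 0.025 m).
It also fails if it takes over 48 s, if anything falls off the work surface, if the arm or the gripper's body presses on something with over 40 N, if the wrist force passes 120 N, or if a joint passes its speed limit or range.

### The arm

A 6-joint arm with a two-finger parallel gripper is mounted at the origin on the work surface. World frame = base frame: x ahead of the robot, y to its left, z up, the work surface at z = 0. Lengths are in m, angles in rad, forces in N, time in s.
With the tool pointing down it reaches from about 0.3 to 0.875 m from the base axis. Payload 6.4 kg.
Tool frame: the origin (TCP) lies at the very end of the fingers, on their centre line; the grasp point (between the pads) lies 19 mm behind it; z points along the fingers, y is the direction in which the jaws open and shut (so a half turn about z gives the same grasp; the last joint's range is limited). The gripper opens to 85 mm and grips with 20 to 120 N. Pads are 22 mm wide; open, the fingers measure 114 mm over their backs; the gripper's body (76 mm by 85 mm) begins 54 mm behind the grasp point. The pads swing forward as they close: fully open they stand 13 mm farther back than shut.
Start: joints at [-0.206, 0.181, 1.607, -0, 1.354, -0.206], TCP at [0.575, 0, 0.207] pointing down, gripper open.
Joint ranges: [-2.99, 2.99], [-0.89, 2.07], [0.3, 2.58], [-1.14, 4.28], [0, 2.63], [-3.12, 3.12]. Speed limits (rad/s): [2.57, 2.57, 3.01, 3.14, 3.14, 3.14].

### API

Orientations are given as a rotation vector (axis times angle).
In Python, from workcell import monitor, cams, env gives the robot as it stands.
- The arm moves only by the tool send_rows, never from a script. Its arguments are lists of equal length, an entry for each row: "gripper": the opening, from 0 (shut) to 1 (fully open); "dp": the shift along the tool's x, y, z in cm, a list of three; "rotation": the turn, a rotation vector about the tool's x, y, z in rad, a list of three. A call has exactly 10 rows; each row is the pose to reach, as a shift and turn from the pose commanded when the call began, along the tool's axes at that moment; what a row does not reach only later rows make up. A row lasts 1/8 s, in which the tool goes at most 62.5 mm and 10.7 degrees, less where a joint would pass 70% of its speed; a pose out of reach is approached as far as the arm can. A call with a gripper value outside its range is refused whole. The fingers move at their own pace and stop on an object; the grip force is fixed at half the most. Time passes only in rows, so rows that repeat a pose let the fingers close, or fill a call up. It gives the time, the measured TCP pose, the force and the opening at its end, in the units of the state.
- monitor.read_state(): the state, without advancing time (a new reading comes with each control period).
- cams.get_image(name): name is "scene" or "side" or "wrist"; returns the picture (480x640x3 uint8, blue, green, red); there is no depth.
- cams.camera_params(name): a dict with "fx", "fy", "cx", "cy" (pixels), "R" (3x3) and "t" (3): a world point X has camera coordinates R X + t; the wrist camera has in their place "T_tool_cam" (4x4, takes a point from camera to tool coordinates, whose origin is the TCP and whose axes are the flange's). Camera axes: x right, y down, z forward; pixel columns grow to the right and rows downward; lengths in m; the calibration is good to about 2 mm. A picture is of the moment at which its call begins: read the wrist's pose just before it. camera_params takes no time and is no camera call.
- env.close_job(): hands the job in, once; it reports no verdict.
Trained networks look in the newest picture that a camera, given by its name, has taken for a name from the list of things; names that differ only in an ending like _2 or _b are one class to them, and where a whole thing is asked for, a point or a joint stands for the part that bears it (a point fixed in the world has none). Each returns a list of dicts, best first, with "confidence" (0 to 1); they miss things now and then, are a little off and sometimes report something else, mostly with a low value. They report only what shows in the picture. A call takes as long as a camera call. They do not tell look-alikes from the thing itself.
- cams.masks_of(camera, query): "mask" (480x640 bool, what is visible of it).
- cams.place_of(camera, query): "at" ([x, y, z] in m, in world coordinates, good to about 4 mm: a listed point, or the origin of a listed thing).
The state is a dict: "time": time; "joint_pos": joint angles; "joint_velocities": joint speeds; "tau": joint torques, N m; "tcp_pos": TCP position; "ee_rot": TCP orientation; "contact_force": force on the tool from outside, world axes, zero at the start; "ft_torque": the same for the moment, N m; "grip_width": opening from 0.0 (shut) to 1.0 (fully open).
Only numpy, scipy, OpenCV 4.12 (cv2) and the standard library are available. Lean on these libraries where they do the work, as an engineer would, in place of code of your own. Each camera call takes 0.05 s, during which the arm holds its last target.

## Working session

There is one attempt and no reset: what is moved stays moved. The work goes in short steps, Python scripts to look and compute and a tool call to move; the robot and the scene stay as the last step left them, time stands still between calls to the robot, and variables do not carry over. Pictures are saved under pics/ and viewed, and the job is handed in when it is done.

Besides the shell and the picture viewer there is one more tool, called after "Emit:" as a command line: name --argument value ..., lists and objects as JSON in quotes. send_rows: Moves the arm, as the interface text tells. Its arguments: {"type":"object","properties":{"gripper":{"type":"array","items":{"type":"number"}},"dp":{"type":"array","items":{"type":"array","items":{"type":"number"}}},"rotation":{"type":"array","items":{"type":"array","items":{"type":"number"}}}},"required":["gripper","dp","rotation"]}

```bash
mkdir -p pics; ls; python3 - <<'E'
from workcell import monitor, cams, env
import cv2, numpy as np
s=monitor.read_state(); print(s)
for c in ['scene','side']:
    im=cams.get_image(c); cv2.imwrite(f'pics/{c}0.png',im)
    p=cams.camera_params(c); print(c,p)
    for q in ['cupboard','visor_front','track_pin','fold_post','guide','batten_mid','batten','case1_mid','case2_mid','glue_mid','wax_mid','awl_mid','block_mid']:
        r=cams.place_of(c,q); print(c,q,[(np.round(d['at'],3).tolist(),round(d['confidence'],2)) for d in r])
print(monitor.read_state()['time'])
E
```

```text
pics
{'time': 0.0, 'joint_pos': array([-2.06318774e-01,  1.81556411e-01,  1.60800685e+00, -9.06714625e-06,
        1.35380611e+00, -2.06295050e-01]), 'joint_velocities': array([ 0.00065749, -0.00156154, -0.00019824,  0.0004071 ,  0.00225097,
        0.00118089]), 'tau': array([ 3.41415571e-04, -4.44869328e+01, -3.51340663e+01, -2.51131587e-04,
        9.11703974e-03,  3.43231875e-05]), 'tcp_pos': array([5.74402474e-01, 1.28668551e-04, 2.06376114e-01]), 'ee_rot': array([-2.22041730e+00, -2.22036897e+00,  1.53824668e-03]), 'contact_force': array([-0.31389628, -0.59877126, -0.54407661]), 'ft_torque': array([-0.05138063, -0.05692063,  0.00453994]), 'grip_width': 0.9964002058570157}
scene {'fx': 494.17762258534947, 'fy': 494.17762258534947, 'cx': 316.6604764298307, 'cy': 235.09162406658444, 'R': array([[-0.70010215,  0.71396269,  0.01068888],
       [ 0.49117255,  0.49239453, -0.71853821],
       [-0.51827262, -0.49780006, -0.69540534]]), 't': array([ 0.31136333, -0.22054167,  1.65026192])}
scene cupboard [([0.697, -0.209, -0.002], 0.91)]
scene visor_front [([0.552, -0.165, 0.276], 0.9)]

[... 1056 characters left out ...]
[0.556, -0.162, 0.276], 0.55)]
side track_pin [([0.472, -0.236, 0.002], 0.85)]
side fold_post [([0.574, -0.152, 0.163], 0.78)]
side guide [([0.515, -0.026, -0.001], 0.67)]
side batten_mid [([0.526, -0.05, 0.016], 0.82), ([0.767, -0.073, 0.046], 0.28)]
side batten [([0.527, -0.052, -0.002], 0.74), ([0.693, -0.212, 0.001], 0.64)]
side case1_mid [([0.764, -0.076, 0.047], 0.78), ([0.53, -0.05, 0.015], 0.28)]
side case2_mid [([0.405, 0.181, 0.041], 0.57), ([0.552, 0.109, 0.029], 0.43)]
side glue_mid [([0.4, -0.165, 0.06], 0.75)]
side wax_mid [([0.552, 0.112, 0.029], 0.81)]
side awl_mid [([0.398, 0.367, 0.04], 0.71)]
side block_mid [([0.683, 0.231, 0.03], 0.85), ([0.529, -0.052, 0.018], 0.42)]
1.4
```

View pics/scene0.png

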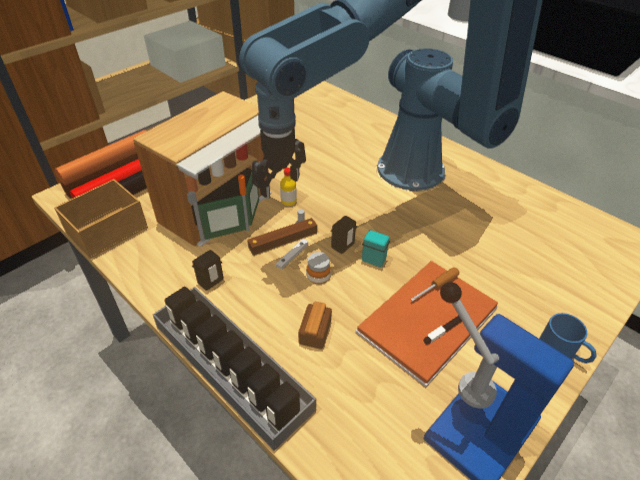

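View pics/side0.png

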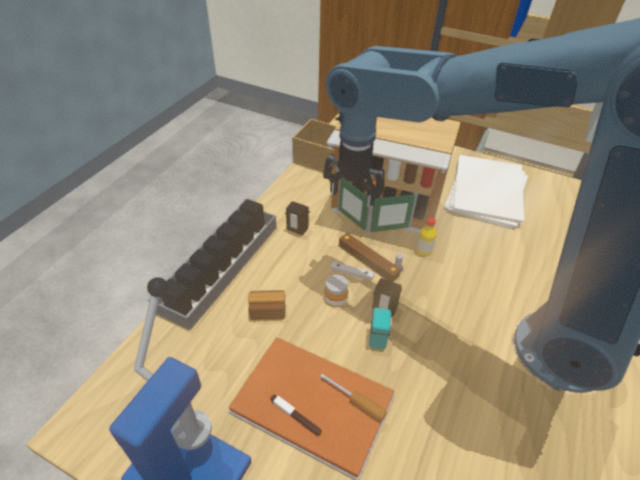

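```bash
cat > h.py <<'E'
import numpy as np, cv2
from scipy.optimize import minimize
from workcell import monitor, cams, env
def proj(P,X):
    c=X@P['R'].T+P['t']; return np.c_[P['fx']*c[:,0]/c[:,2]+P['cx'],P['fy']*c[:,1]/c[:,2]+P['cy']]
def box(x0,x1,y0,y1,z0,z1): return np.array([[x,y,z] for x in(x0,x1) for y in(y0,y1) for z in(z0,z1)],float)
def cyl(x,y,r,z0,z1): return np.array([[x+r*np.cos(a),y+r*np.sin(a),z] for a in np.linspace(0,6.28,16) for z in(z0,z1)])
def sil(P,parts,pose):
    x,y,t=pose; R=np.array([[np.cos(t),-np.sin(t),0],[np.sin(t),np.cos(t),0],[0,0,1]])
    m=np.zeros((480*4,640*4),np.uint8)
    for p in parts:
        h=cv2.convexHull((proj(P,p@R.T+[x,y,0])*4).astype(np.float32)); cv2.fillConvexPoly(m,np.round(h).astype(int),255)
    return cv2.resize(m,(640,480),interpolation=cv2.INTER_AREA)/255.
BAT=[box(-.1,.1,-.018,.018,0,.032)]
GUI=[box(-.02,.1,.018,.038,0,.014),cyl(-.075,-.031,.01,0,.05)]
def fit(ms,parts,x0):
    f=lambda v:sum(np.abs(sil(P,parts,[v[0],v[1],v[2]/3])-m).sum() for P,m in ms)
    v0=np.array([x0[0],x0[1],x0[2]*3]);best=None
    for k in range(3):
        S=np.vstack([v0]+[v0+d for d in np.eye(3)*[.02,.02,.3]*(1 if k%2==0 else -1)])
        r=minimize(f,v0,method='Nelder-Mead',options=dict(initial_simplex=S,xatol=1e-4,fatol=.3)); v0=r.x
    return v0[0],v0[1],v0[2]/3,r.fun,[m.sum() for _,m in ms]
E
python3 - <<'E'
from h import *
out={}
for q,parts,x0 in [('batten',BAT,(.528,-.052,-.5)),('guide',GUI,(.516,-.026,0))]:
    ms=[]
    for c in ['scene','side']:
        im=cams.get_image(c)
        r=cams.masks_of(c,q); print(q,c,[(round(d['confidence'],2),int(d['mask'].sum()),np.round(np.argwhere(d['mask']).mean(0))) for d in r])
        ctr=proj(cams.camera_params(c),np.array([[x0[0],x0[1],.016]]))[0][::-1]
        d=min(r,key=lambda d:np.linalg.norm(np.argwhere(d['mask']).mean(0)-ctr))
        ms.append((cams.camera_params(c),d['mask'].astype(float)))
    np.save(q+'m.npy',np.array([m for _,m in ms]))
    for yaw in ([x0[2]-.2,x0[2]+.3]):
        print(q,fit(ms,parts,(x0[0],x0[1],yaw)))
    for i in (0,1): print(i,fit(ms[i:i+1],parts,x0))
for c in ['scene','side']:
    im=cams.get_image(c); a=proj(cams.camera_params(c),np.array([[.55,-.08,.05]]))[0].astype(int)
    cv2.imwrite(f'pics/{c}z.png',cv2.resize(im[a[1]-75:a[1]+75,a[0]-100:a[0]+100],None,fx=4,fy=4,interpolation=cv2.INTER_CUBIC)); print(a)
E
```

```text
batten scene [(0.74, 1211, array([236., 282.]))]
batten side [(0.82, 1075, array([257., 370.])), (0.73, 433, array([404., 366.])), (0.51, 1372, array([212., 393.]))]
batten (np.float64(0.5292702358969363), np.float64(-0.05183998108292215), np.float64(-0.31501604835974956), np.float64(272.35686274509806), [np.float64(1211.0), np.float64(1075.0)])
batten (np.float64(0.5279524706223637), np.float64(-0.051286432222456615), np.float64(-0.31031745058597715), np.float64(270.16862745098035), [np.float64(1211.0), np.float64(1075.0)])
0 (np.float64(0.5303813980002994), np.float64(-0.04938383555921237), np.float64(-0.309694665882005), np.float64(53.27450980392157), [np.float64(1211.0)])
1 (np.float64(0.5275765434002365), np.float64(-0.05473525083119091), np.float64(-0.3298657199559547), np.float64(113.54509803921567), [np.float64(1075.0)])
guide scene [(0.85, 397, array([247., 293.])), (0.7, 1190, array([236., 281.]))]
guide side [(0.7, 450, array([269., 359.])), (0.54, 513, array([237., 427.]))]
guide (np.float64(0.5132856834096778), np.float64(-0.023135828574246294), np.float64(0.1322151484787991), np.float64(217.63529411764705), [np.float64(397.0), np.float64(450.0)])
guide (np.float64(0.5146382144040079), np.float64(-0.02326764972431146), np.float64(0.13582733899377286), np.float64(218.51372549019607), [np.float64(397.0), np.float64(450.0)])
0 (np.float64(0.5162876125731115), np.float64(-0.02092053823201491), np.float64(0.13237924626399003), np.float64(83.45882352941176), [np.float64(397.0)])
1 (np.float64(0.5128919591072229), np.float64(-0.025185024112552815), np.float64(0.1368926191250367), np.float64(95.98823529411764), [np.float64(450.0)])
[269 225]
[365 239]
```

View pics/scenez.png

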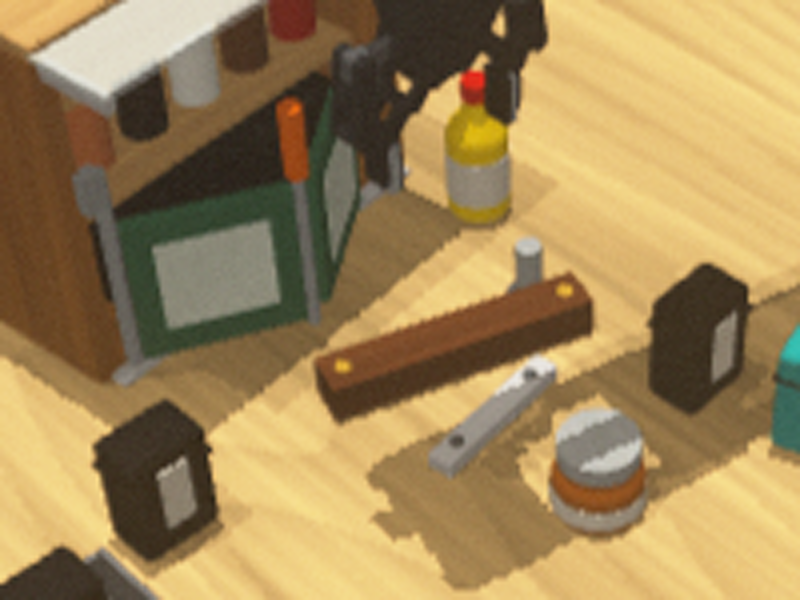

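View pics/sidez.png

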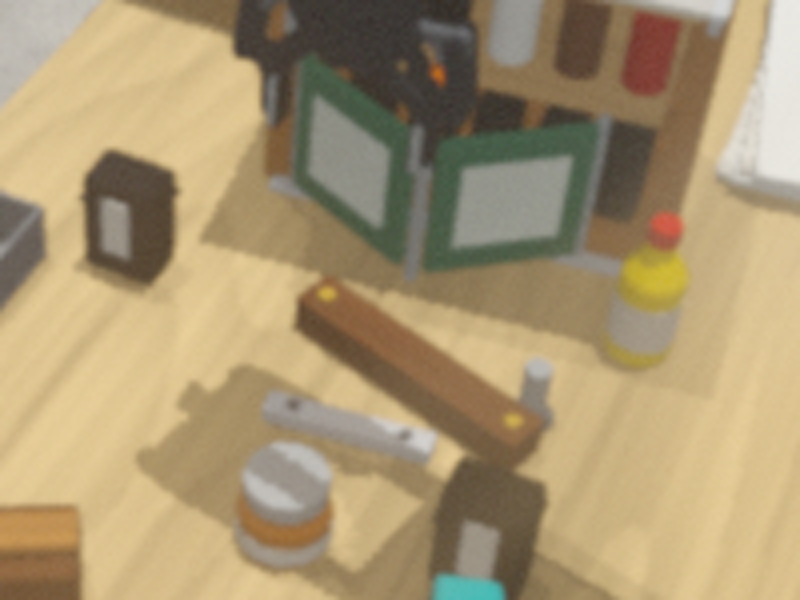

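```bash
cat > m.py <<'E'
import numpy as np, json, sys
from scipy.spatial.transform import Rotation as Ro
G=np.array([.5145,-.0232]); GY=.134
def g2w(x,y): c,s=np.cos(GY),np.sin(GY); return G+[c*x-s*y,s*x+c*y]
def w2g(p): c,s=np.cos(GY),np.sin(GY); d=np.array(p)[:2]-G; return np.array([c*d[0]+s*d[1],-s*d[0]+c*d[1]])
def load(): d=json.load(open('cmd.json')); return np.array(d['p']),Ro.from_quat(d['q'])
def save(p,r): json.dump(dict(p=list(map(float,p)),q=list(map(float,r.as_quat()))),open('cmd.json','w'))
def apply(dp,rv):   # last row sent, dp in cm
    p,r=load(); p=p+r.apply(np.array(dp)/100); r=r*Ro.from_rotvec(rv); save(p,r); return p,r
def orient(push_yaw,lean,ly):  # tool x horizontal along push_yaw; z down, leaning: tip towards world yaw ly by lean
    z=np.array([np.sin(lean)*np.cos(ly),np.sin(lean)*np.sin(ly),-np.cos(lean)])
    x=np.array([np.cos(push_yaw),np.sin(push_yaw),0]); x=x-z*(x@z); x/=np.linalg.norm(x)
    return Ro.from_matrix(np.c_[x,np.cross(z,x),z])
def rel(p,r):
    p0,r0=load(); return np.round(r0.inv().apply(np.array(p)-p0)*100,2).tolist(), np.round((r0.inv()*r).as_rotvec(),3).tolist()
E
python3 - <<'E'
from m import *
from workcell import cams,monitor
s=monitor.read_state(); print(s['time'])
print(np.round(cams.camera_params('wrist')['T_tool_cam'],3))
save([.575,0,.207],Ro.from_matrix(np.array([[0,1,0],[1,0,0],[0,0,-1.]])))
a=GY+np.pi/2
o=orient(a,np.radians(20),a+np.pi)
for p in [(.60,-.04,.13),(.615,-.13,.07),(.615,-.13,.014)]: print(p,w2g(p),rel(p,o))
E
```

```text
1.9
[[-0.    -0.957 -0.289  0.073]
 [ 1.     0.    -0.001 -0.001]
 [ 0.001 -0.289  0.957 -0.166]
 [ 0.     0.     0.     1.   ]]
(0.6, -0.04, 0.13) [ 0.08248906 -0.02807214] ([-4.0, 2.5, 7.7], [-0.023, -0.349, -0.133])
(0.615, -0.13, 0.07) [ 0.08533065 -0.11926932] ([-13.0, 4.0, 13.7], [-0.023, -0.349, -0.133])
(0.615, -0.13, 0.014) [ 0.08533065 -0.11926932] ([-13.0, 4.0, 19.3], [-0.023, -0.349, -0.133])
```

Emit:
send_rows --gripper '[0,0,0,0,0,0,0,0,0,0]' --dp '[[-1,0.6,2],[-2,1.2,4],[-3,1.8,6],[-4,2.5,7.7],[-6,3,9],[-8,3.2,10.5],[-10,3.5,12],[-12,3.8,13.2],[-13,4,13.7],[-13,4,13.7]]' --rotation '[[-0.005,-0.09,-0.03],[-0.012,-0.18,-0.07],[-0.018,-0.27,-0.1],[-0.023,-0.349,-0.133],[-0.023,-0.349,-0.133],[-0.023,-0.349,-0.133],[-0.023,-0.349,-0.133],[-0.023,-0.349,-0.133],[-0.023,-0.349,-0.133],[-0.023,-0.349,-0.133]]'

```text
time: 3.15
tcp_pos: [0.6148, -0.1311, 0.07]
ee_rot: [1.884, 2.152, -0.333]
contact_force: [0.3, -0.4, -1.4]
grip_width: 0.0
```

```bash
python3 - <<'E'
from m import *
from h import *
print(apply([-13,4,13.7],[-.023,-.349,-.133])[0])
s=monitor.read_state(); print(s['time'],s['tcp_pos'],s['grip_width'])
for c in ['scene','side']:
    im=cams.get_image(c); a=proj(cams.camera_params(c),np.array([[.6,-.1,.05]]))[0].astype(int)
    cv2.imwrite(f'pics/{c}a.png',cv2.resize(im[a[1]-75:a[1]+75,a[0]-100:a[0]+100],None,fx=4,fy=4,interpolation=cv2.INTER_CUBIC)); print(a)
a=GY+np.pi/2
o=orient(a,np.radians(20),a+np.pi)
for p in [(.615,-.13,.014)]: print(p,rel(p,o))
E
```

```text
[ 0.615 -0.13   0.07 ]
3.15 [ 0.61484971 -0.13106839  0.06998488] 0.0002757285940802381
[251 231]
[352 229]
(0.615, -0.13, 0.014) ([1.92, 0.0, 5.26], [-0.0, 0.0, 0.0])
```

View pics/scenea.png

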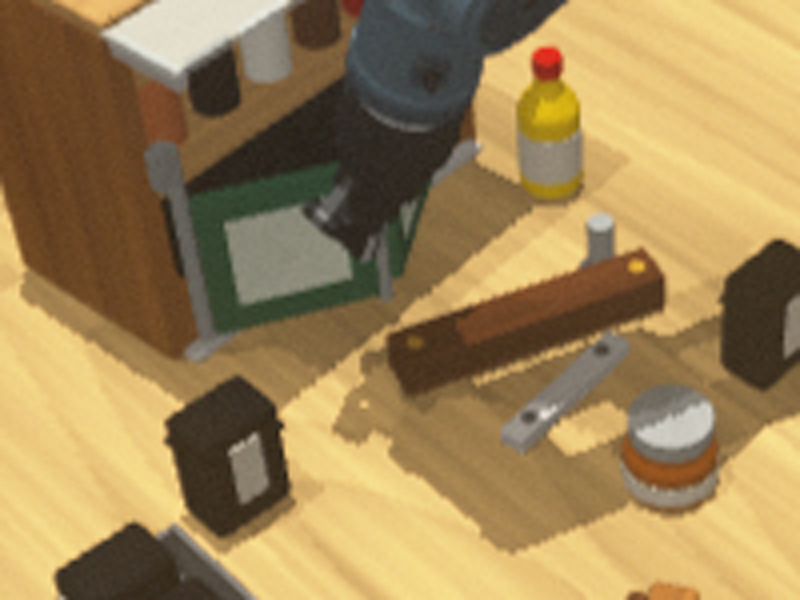

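View pics/sidea.png

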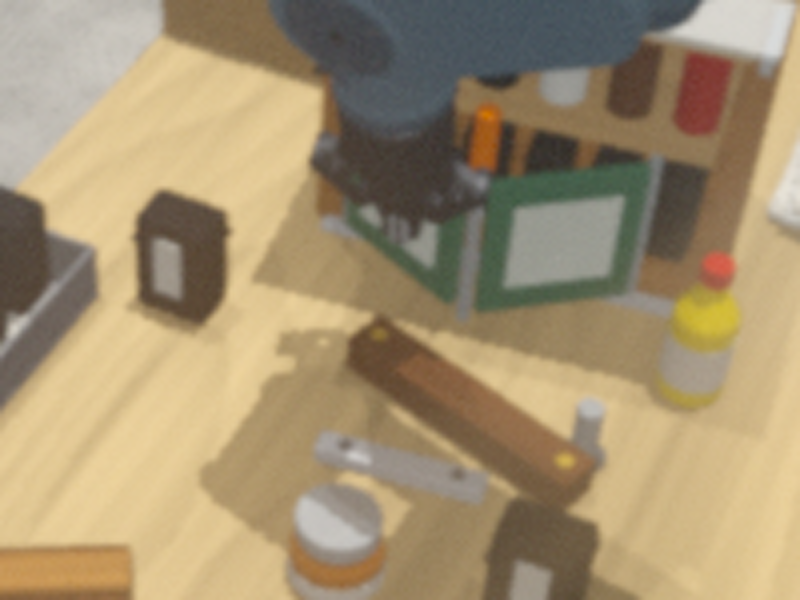

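Emit:
send_rows --gripper '[0,0,0,0,0,0,0,0,0,0]' --dp '[[0.3,0,0.8],[0.6,0,1.6],[0.9,0,2.4],[1.2,0,3.2],[1.5,0,4.1],[1.8,0,4.9],[1.92,0,5.26],[1.92,0,5.26],[1.92,0,5.26],[1.92,0,5.26]]' --rotation '[[0,0,0],[0,0,0],[0,0,0],[0,0,0],[0,0,0],[0,0,0],[0,0,0],[0,0,0],[0,0,0],[0,0,0]]'

```text
time: 4.5
tcp_pos: [0.6153, -0.13, 0.0148]
ee_rot: [1.882, 2.153, -0.332]
contact_force: [0.2, -0.6, -0.3]
grip_width: 0.005
```

```bash
python3 - <<'E'
from m import *
print(apply([1.92,0,5.26],[0,0,0])[0])
a=GY+np.pi/2
for gy,l in [(-.10,20),(-.085,14),(-.065,8),(-.05,3),(-.04,0),(-.034,0)]:
    p=[*g2w(.078,gy),.014]; print(gy,np.round(p,3),rel(p,orient(a,np.radians(l),a+np.pi)))
E
```

```text
[ 0.61497009 -0.12997603  0.01400537]
-0.1 [ 0.605 -0.112  0.014] ([1.81, -0.73, -0.66], [-0.0, 0.0, 0.0])
-0.085 [ 0.603 -0.097  0.014] ([3.22, -0.73, -1.17], [-0.0, 0.105, 0.0])
-0.065 [ 0.6   -0.077  0.014] ([5.1, -0.73, -1.86], [-0.0, 0.21, 0.0])
-0.05 [ 0.598 -0.062  0.014] ([6.51, -0.73, -2.37], [-0.0, 0.297, 0.0])
-0.04 [ 0.597 -0.052  0.014] ([7.45, -0.73, -2.71], [-0.0, 0.349, 0.0])
-0.034 [ 0.596 -0.046  0.014] ([8.01, -0.73, -2.92], [-0.0, 0.349, 0.0])
```

Emit:
send_rows --gripper '[0,0,0,0,0,0,0,0,0,0]' --dp '[[0.9,-0.4,-0.33],[1.81,-0.73,-0.66],[2.5,-0.73,-0.91],[3.22,-0.73,-1.17],[3.8,-0.73,-1.38],[4.4,-0.73,-1.6],[5.1,-0.73,-1.86],[5.8,-0.73,-2.11],[6.51,-0.73,-2.37],[6.51,-0.73,-2.37]]' --rotation '[[0,0,0],[0,0,0],[0,0.05,0],[0,0.105,0],[0,0.14,0],[0,0.17,0],[0,0.21,0],[0,0.25,0],[0,0.297,0],[0,0.297,0]]'

```text
time: 5.75
tcp_pos: [0.5984, -0.0622, 0.0143]
ee_rot: [2.042, 2.335, -0.054]
contact_force: [-0.9, -0.5, -0.2]
grip_width: -0.002
```

```bash
python3 - <<'E'
from m import *
from h import *
print(apply([6.51,-.73,-2.37],[0,.297,0])[0])
ms=[]
for c in ['scene','side']:
    im=cams.get_image(c); a=proj(cams.camera_params(c),np.array([[.57,-.06,.05]]))[0].astype(int)
    cv2.imwrite(f'pics/{c}b.png',cv2.resize(im[a[1]-75:a[1]+75,a[0]-100:a[0]+100],None,fx=4,fy=4,interpolation=cv2.INTER_CUBIC)); print(a)
    r=cams.masks_of(c,'batten')
    print([(round(d['confidence'],2),int(d['mask'].sum()),np.round(np.argwhere(d['mask']).mean(0))) for d in r])
E
```

```text
[ 0.59846029 -0.06229726  0.01398423]
[269 232]
[(0.72, 443, array([247., 293.])), (0.67, 1133, array([236., 283.])), (0.51, 495, array([189., 288.]))]
[356 241]
[(0.74, 932, array([259., 372.]))]
```

View pics/sceneb.png

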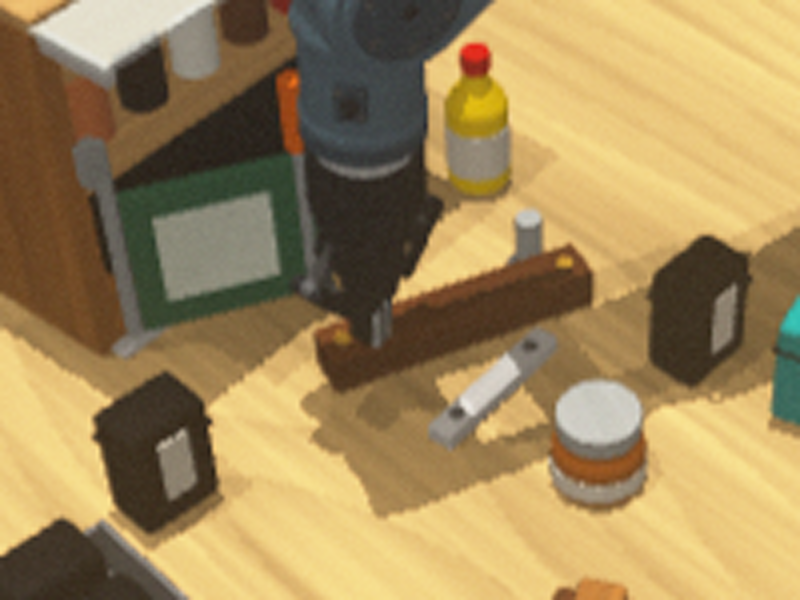

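View pics/sideb.png

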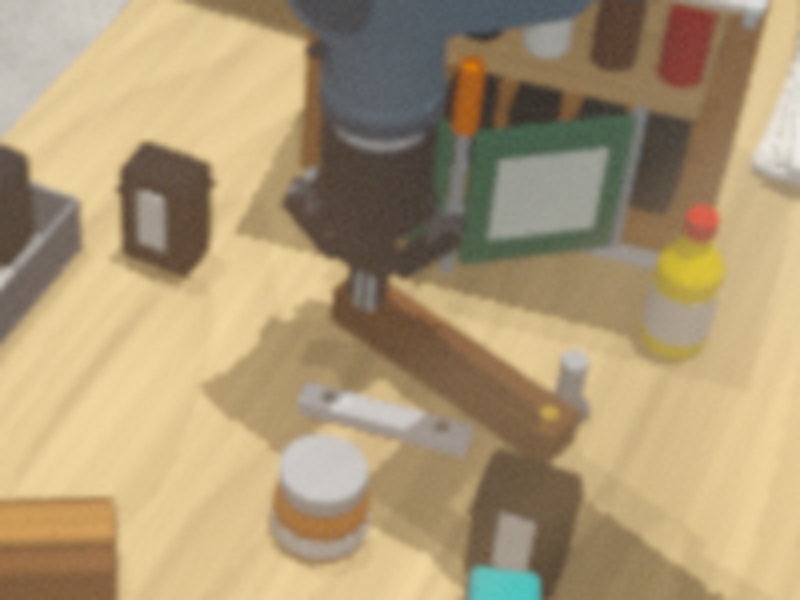

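```bash
python3 - <<'E'
from m import *
from h import *
s=monitor.read_state();print(s['time'],s['tcp_pos'],s['contact_force'],s['tau'])
for c in ['scene','side']:
    P=cams.camera_params(c); pts=np.vstack([s['tcp_pos'],BAT[0]@Ro.from_euler('z',-.315).as_matrix().T+[.529,-.052,0]])
    q=proj(P,pts); a=proj(P,np.array([[.57,-.06,.05]]))[0].astype(int)
    print(c,((q-a+[100,75])*4).round().tolist())
    im=cv2.imread(f'pics/{c}b.png')
    for u in ((q-a+[100,75])*4): cv2.circle(im,tuple(int(v) for v in u),4,(255,0,255),-1)
    cv2.imwrite(f'pics/{c}b2.png',im)
E
```

```text
5.95 [ 0.59829031 -0.06204416  0.01415774] [ 0.53389664 -0.31666907 -0.33182604] [-8.83329241e-02 -5.16919506e+01 -2.83546329e+01 -2.06756992e-01
 -9.23911063e-02  7.67257676e-03]
scene [[370.0, 360.0], [569.0, 273.0], [569.0, 240.0], [592.0, 303.0], [592.0, 271.0], [314.0, 361.0], [310.0, 328.0], [334.0, 394.0], [330.0, 362.0]]
side [[362.0, 323.0], [572.0, 443.0], [579.0, 411.0], [539.0, 470.0], [545.0, 439.0], [357.0, 295.0], [360.0, 264.0], [324.0, 319.0], [326.0, 288.0]]
```

View pics/sceneb2.png

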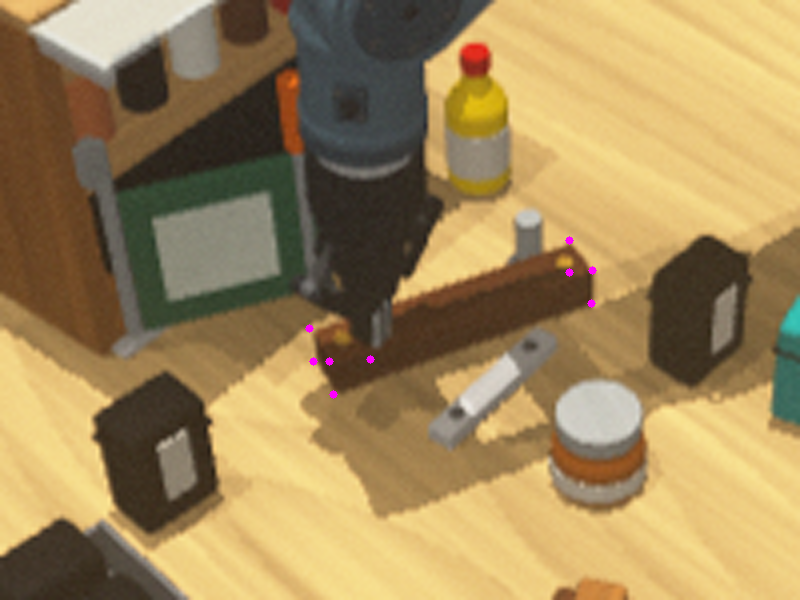

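View pics/sideb2.png

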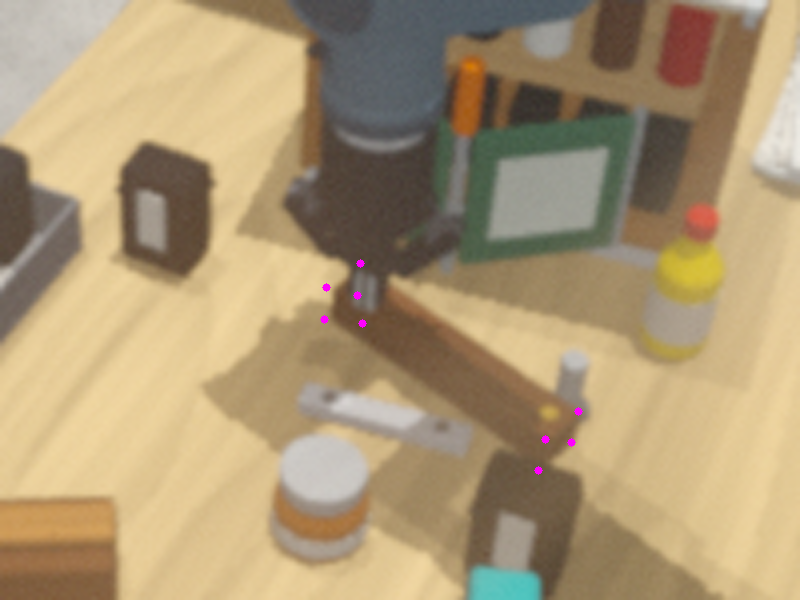

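```bash
python3 - <<'E'
from m import *
from h import *
im=cams.get_image('wrist'); cv2.imwrite('pics/wristb.png',im)
P=cams.camera_params('scene')
for c,ctr in [('scene',(251,231)),('side',(352,229))]:
    print(c,((proj(cams.camera_params(c),np.array([[.6148,-.1311,.07]]))-ctr+[100,75])*4))
E
```

```text
scene [[351.94265   267.3679106]]
side [[401.93389212 249.43770607]]
```

View pics/wristb.png

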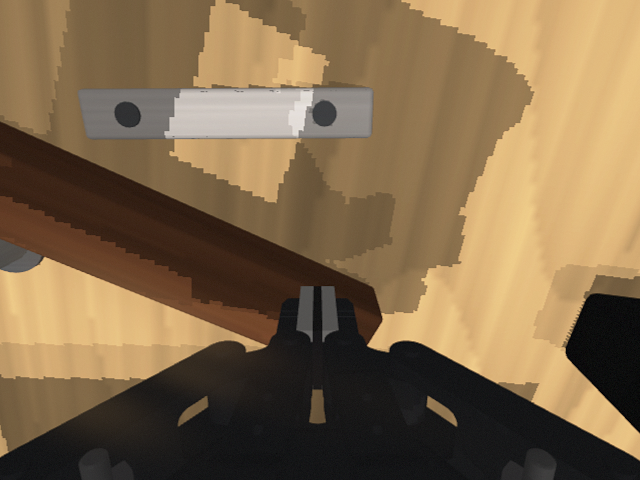

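```bash
python3 - <<'E'
from m import *
from h import *
p=cams.camera_params('wrist'); T=p['T_tool_cam']; Ti=np.linalg.inv(T)
def pw(X): 
    s=monitor.read_state(); r=Ro.from_rotvec(s['ee_rot'])
    t=r.inv().apply(np.atleast_2d(X)-s['tcp_pos']); c=t@Ti[:3,:3].T+Ti[:3,3]
    return np.c_[p['fx']*c[:,0]/c[:,2]+p['cx'],p['fy']*c[:,1]/c[:,2]+p['cy']]
s=monitor.read_state(); print(s['time'])
r=Ro.from_rotvec(s['ee_rot']); 
for d in [0,-.013,-.02,-.03]: print(d,pw(s['tcp_pos']+r.apply([0,0,d])))
B=BAT[0]@Ro.from_euler('z',-.315).as_matrix().T+[.529,-.052,0]
print(pw(B).round())
Gm=GUI[0]@Ro.from_euler('z',GY).as_matrix().T+[G[0],G[1],0]
print(pw(Gm).round())
E
```

```text
6.0
0 [[319.0052168  283.01107335]]
-0.013 [[319.11634696 295.05113813]]
-0.02 [[319.1833191  302.30703457]]
-0.03 [[319.28930166 313.78939791]]
[[ -34.  179.]
 [-106.  196.]
 [ -22.  106.]
 [ -96.  108.]
 [ 346.  338.]
 [ 351.  378.]
 [ 378.  284.]
 [ 389.  318.]]
[[101. 133.]
 [ 83. 135.]
 [ 92.  85.]
 [ 72.  83.]
 [369. 133.]
 [373. 136.]
 [371.  85.]
 [375.  84.]]
```

```bash
python3 - <<'E'
from m import *
a=GY+np.pi/2
for x,gy,l in [(.080,-.065,9),(.085,-.085,15),(.09,-.1,20),(.09,-.115,20)]:
    p=[*g2w(x,gy),.014]; print(gy,np.round(p,3),rel(p,orient(a,np.radians(l),a+np.pi)))
E
```

```text
-0.065 [ 0.602 -0.077  0.014] ([-1.5, 0.2, 0.08], [-0.0, -0.105, 0.0])
-0.085 [ 0.61  -0.096  0.014] ([-3.5, 0.7, 0.18], [-0.0, -0.209, 0.0])
-0.1 [ 0.617 -0.11   0.014] ([-5.0, 1.2, 0.26], [-0.0, -0.297, 0.0])
-0.115 [ 0.619 -0.125  0.014] ([-6.5, 1.2, 0.34], [-0.0, -0.297, 0.0])
```

```bash
python3 - <<'E'
import cv2
im=cv2.imread('pics/scenea.png');a=cv2.resize(im[180:300,290:430],(560,480))
im=cv2.imread('pics/sidea.png');b=cv2.resize(im[180:300,330:470],(560,480))
import numpy as np
w=cv2.resize(np.hstack([a,b]),(800,343)); w=np.clip(w.astype(float)*2,0,255).astype(np.uint8)
cv2.imwrite('pics/za.png',w)
E
```

```text
(no output)
```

View pics/za.png

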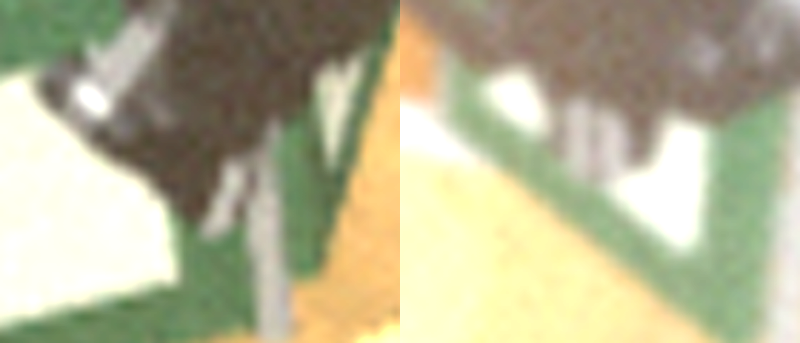

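Emit:
send_rows --gripper '[0,0,0,0,0,0,0,0,0,0]' --dp '[[-0.7,0.1,0.04],[-1.5,0.2,0.08],[-2.5,0.4,0.13],[-3.5,0.7,0.18],[-4.2,1,0.22],[-5,1.2,0.26],[-5.8,1.2,0.3],[-6.5,1.2,0.34],[-6.5,1.2,0.34],[-6.5,1.2,0.34]]' --rotation '[[0,-0.05,0],[0,-0.105,0],[0,-0.15,0],[0,-0.209,0],[0,-0.25,0],[0,-0.297,0],[0,-0.297,0],[0,-0.297,0],[0,-0.297,0],[0,-0.297,0]]'

```text
time: 7.25
tcp_pos: [0.619, -0.1255, 0.0144]
ee_rot: [1.883, 2.153, -0.333]
contact_force: [-0.3, 1.0, -0.3]
grip_width: -0.0
```

```bash
python3 - <<'E'
from m import *
from h import *
print(apply([-6.5,1.2,.34],[0,-.297,0])[0])
im=cams.get_image('wrist'); cv2.imwrite('pics/wristc.png',im)
out=[]
for c in ['scene','side']:
    im=cams.get_image(c); a=proj(cams.camera_params(c),np.array([[.6,-.09,.03]]))[0].astype(int)
    im=cv2.resize(im[a[1]-60:a[1]+60,a[0]-50:a[0]+50],None,fx=4,fy=4,interpolation=cv2.INTER_CUBIC); im=np.clip(im*1.7,0,255)
    u=((proj(cams.camera_params(c),monitor.read_state()['tcp_pos'][None])-a+[50,60])*4)[0]; print(u)
    cv2.circle(im,tuple(int(v) for v in u),3,(255,0,255),-1)
    out.append(im)
cv2.imwrite('pics/c.png',np.hstack(out))
E
```

```text
[ 0.61906666 -0.1251935   0.01399391]
[148.39185611 244.87662247]
[195.93996101 220.49928163][ WARN:0@2.550] global loadsave.cpp:1063 imwrite_ Unsupported depth image for selected encoder is fallbacked to CV_8U.
```

View pics/c.png

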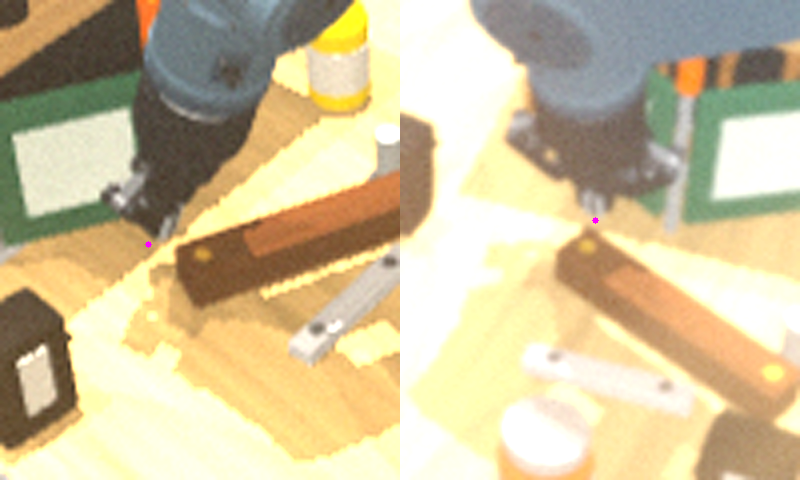

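View pics/wristc.png

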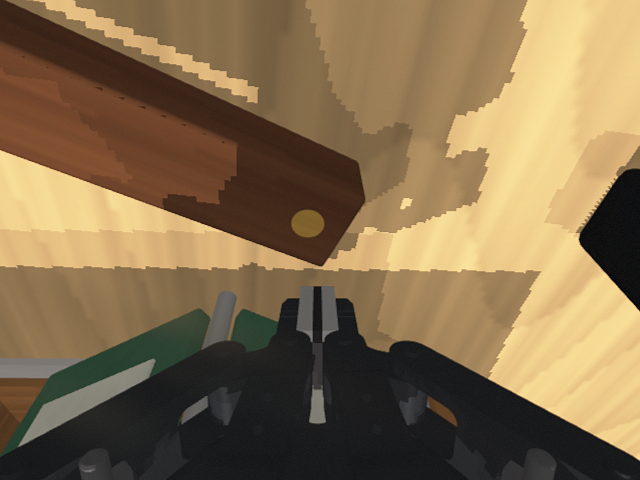

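```bash
python3 - <<'E'
from m import *
from h import *
p=cams.camera_params('wrist'); Ti=np.linalg.inv(p['T_tool_cam'])
def pt(t): c=np.atleast_2d(t)@Ti[:3,:3].T+Ti[:3,3]; return np.c_[p['fx']*c[:,0]/c[:,2]+p['cx'],p['fy']*c[:,1]/c[:,2]+p['cy']]
for d in [0,-.01,-.015,-.02,-.025]: print(d,pt([[.011,0,d],[.011,.009,d],[0,0,d]]).round().tolist())
s=monitor.read_state(); r=Ro.from_rotvec(s['ee_rot'])
for c in ['scene','side']:
    P=cams.camera_params(c);a=proj(P,np.array([[.6,-.09,.03]]))[0].astype(int)
    for d in [0,-.01,-.015,-.02]: print(c,d,((proj(P,s['tcp_pos']+r.apply([[.011,0,d],[0,0,d]]))-a+[50,60])*4).round().tolist())
E
```

```text
0 [[319.0, 262.0], [338.0, 262.0], [319.0, 284.0]]
-0.01 [[319.0, 270.0], [339.0, 270.0], [319.0, 293.0]]
-0.015 [[319.0, 274.0], [340.0, 274.0], [319.0, 298.0]]
-0.02 [[319.0, 279.0], [341.0, 279.0], [319.0, 303.0]]
-0.025 [[319.0, 284.0], [342.0, 284.0], [319.0, 309.0]]
scene 0 [[160.0, 255.0], [148.0, 245.0]]
scene -0.01 [[162.0, 248.0], [151.0, 237.0]]
scene -0.015 [[163.0, 244.0], [152.0, 234.0]]
scene -0.02 [[165.0, 240.0], [153.0, 230.0]]
side 0 [[192.0, 233.0], [196.0, 220.0]]
side -0.01 [[191.0, 227.0], [195.0, 214.0]]
side -0.015 [[191.0, 224.0], [195.0, 211.0]]
side -0.02 [[191.0, 221.0], [195.0, 208.0]]
```

Emit:
send_rows --gripper '[0,0,0,0,0,0,0,0,0,0]' --dp '[[0.07,0,0.2],[0.15,0,0.4],[0.22,0,0.6],[0.29,0,0.8],[0.34,0,0.94],[0.38,0,1.03],[0.38,0,1.03],[0.38,0,1.03],[0.38,0,1.03],[0.38,0,1.03]]' --rotation '[[0,0,0],[0,0,0],[0,0,0],[0,0,0],[0,0,0],[0,0,0],[0,0,0],[0,0,0],[0,0,0],[0,0,0]]'

```text
time: 8.65
tcp_pos: [0.6191, -0.1251, 0.0034]
ee_rot: [1.882, 2.154, -0.333]
contact_force: [0.5, 0.5, 0.1]
grip_width: -0.006
```

```bash
python3 - <<'E'
from m import *
from h import *
print(apply([.38,0,1.03],[0,0,0])[0])
s=monitor.read_state();print(s['time'],s['tcp_pos'],s['contact_force'])
out=[]
for c in ['scene','side']:
    im=cams.get_image(c); a=proj(cams.camera_params(c),np.array([[.61,-.11,.02]]))[0].astype(int)
    im=cv2.resize(im[a[1]-30:a[1]+30,a[0]-25:a[0]+25],None,fx=8,fy=8,interpolation=cv2.INTER_CUBIC); im=np.clip(im*1.7,0,255).astype(np.uint8)
    out.append(im)
cv2.imwrite('pics/d.png',np.hstack(out))
E
```

```text
[ 0.61905573 -0.12515128  0.00301538]
8.65 [ 0.61913227 -0.12513351  0.00339136] [0.53547427 0.4894576  0.06402133]
```

View pics/d.png

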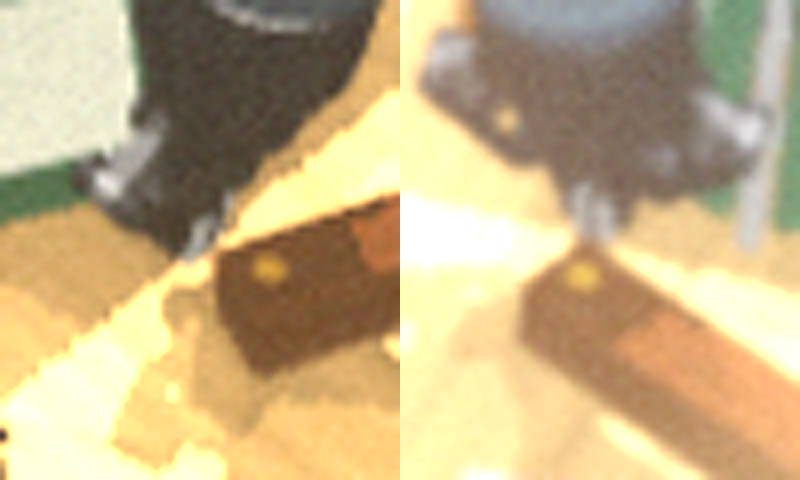

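Emit:
send_rows --gripper '[0,0,0,0,0,0,0,0,0,0]' --dp '[[0.07,0,0.2],[0.14,0,0.4],[0.2,0,0.56],[0.27,0,0.75],[0.34,0,0.94],[0.34,0,0.94],[0.34,0,0.94],[0.34,0,0.94],[0.34,0,0.94],[0.34,0,0.94]]' --rotation '[[0,0,0],[0,0,0],[0,0,0],[0,0,0],[0,0,0],[0,0,0],[0,0,0],[0,0,0],[0,0,0],[0,0,0]]'

```text
time: 10.0
tcp_pos: [0.6196, -0.1254, -0.0063]
ee_rot: [1.881, 2.153, -0.332]
contact_force: [1.7, -3.6, 4.3]
grip_width: 0.001
```

```bash
python3 - <<'E'
from m import *
print(apply([.34,0,.94],[0,0,0])[0])
a=GY+np.pi/2
for x,gy,l in [(.085,-.115,20),(.08,-.1,20),(.08,-.085,16),(.08,-.07,12),(.08,-.055,8),(.08,-.045,4)]:
    # account for tip 20mm short: place effective tip
    o=orient(a,np.radians(l),a+np.pi); tip=np.array([*g2w(x,gy),.013]); p=tip+o.apply([0,0,.02]); print(gy,np.round(p,3),rel(p,o))
E
```

```text
[ 0.61905431 -0.12517602 -0.00698058]
-0.115 [ 0.615 -0.133 -0.006] ([-0.68, -0.5, 0.12], [-0.0, 0.0, 0.0])
-0.1 [ 0.608 -0.118 -0.006] ([0.73, -1.0, -0.39], [-0.0, 0.0, 0.0])
-0.085 [ 0.606 -0.102 -0.006] ([2.28, -1.0, -0.91], [-0.0, 0.07, 0.0])
-0.07 [ 0.604 -0.086 -0.007] ([3.83, -1.0, -1.44], [-0.0, 0.14, 0.0])
-0.055 [ 0.602 -0.07  -0.007] ([5.37, -1.0, -1.98], [-0.0, 0.21, 0.0])
-0.045 [ 0.6   -0.058 -0.007] ([6.45, -1.0, -2.35], [-0.0, 0.28, 0.0])
```

```bash
python3 - <<'E'
from m import *
from h import *
s=monitor.read_state();print(s['time'],s['tcp_pos'],s['contact_force'])
out=[]
for c in ['scene','side']:
    im=cams.get_image(c); a=proj(cams.camera_params(c),np.array([[.61,-.11,.02]]))[0].astype(int)
    im=cv2.resize(im[a[1]-30:a[1]+30,a[0]-25:a[0]+25],None,fx=8,fy=8,interpolation=cv2.INTER_CUBIC); im=np.clip(im*1.7,0,255).astype(np.uint8)
    out.append(im)
cv2.imwrite('pics/e.png',np.hstack(out))
cv2.imwrite('pics/wriste.png',cams.get_image('wrist'))
E
```

```text
10.0 [ 0.61957806 -0.12538789 -0.00627006] [ 1.71830221 -3.61286518  4.31151264]
```

View pics/e.png

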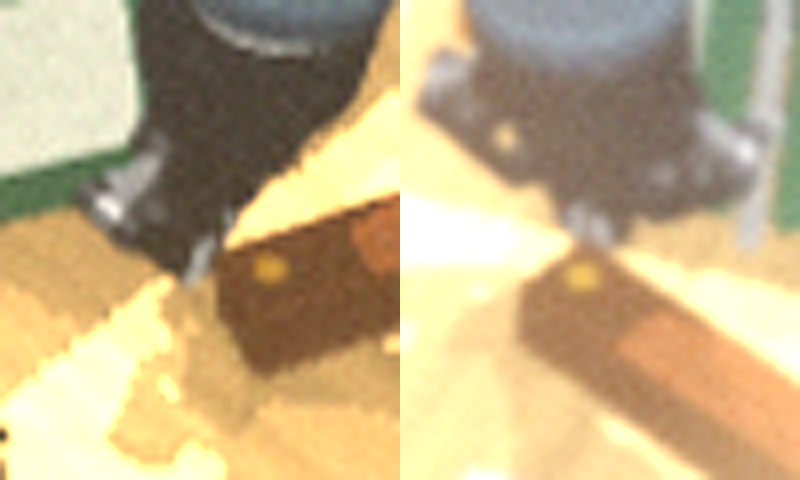

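View pics/wriste.png

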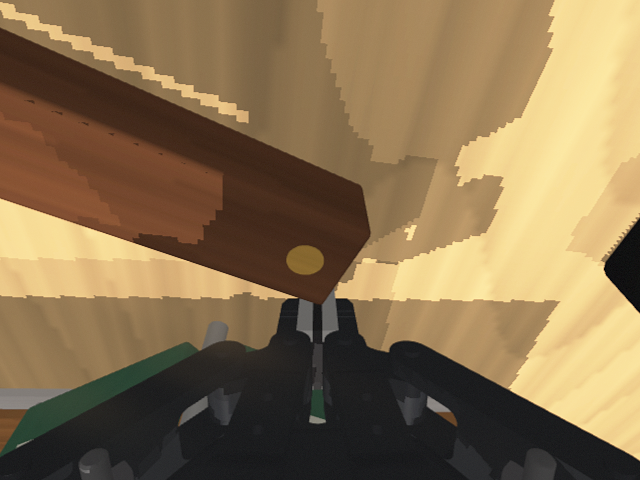

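Emit:
send_rows --gripper '[0,0,0,0,0,0,0,0,0,0]' --dp '[[-0.6,0,0.22],[-0.6,-0.6,0.22],[-0.3,-1,0],[0.2,-1,-0.18],[0.73,-1,-0.39],[1.3,-1,-0.58],[1.8,-1,-0.75],[2.28,-1,-0.91],[2.8,-1,-1.09],[3.3,-1,-1.26]]' --rotation '[[0,0,0],[0,0,0],[0,0,0],[0,0,0],[0,0,0],[0,0.03,0],[0,0.05,0],[0,0.07,0],[0,0.09,0],[0,0.11,0]]'

```text
time: 11.4
tcp_pos: [0.6044, -0.0912, -0.0061]
ee_rot: [1.944, 2.224, -0.233]
contact_force: [0.2, -1.3, 0.5]
grip_width: 0.003
```

```bash
python3 - <<'E'
from m import *
from h import *
print(apply([3.3,-1,-1.26],[0,.11,0])[0])
s=monitor.read_state();print(s['time'],s['tcp_pos'],s['contact_force'])
cv2.imwrite('pics/wristf.png',cams.get_image('wrist'))
a=GY+np.pi/2
for x,gy,l in [(.08,-.07,12),(.08,-.055,8),(.08,-.045,4),(.075,-.04,2),(.075,-.035,0)]:
    o=orient(a,np.radians(l),a+np.pi); tip=np.array([*g2w(x,gy),.013]); p=tip+o.apply([0,0,.02]); print(gy,np.round(p,3),rel(p,o))
E
```

```text
[ 0.60441585 -0.09151328 -0.00643759]
11.4 [ 0.60443002 -0.09116334 -0.00613429] [ 0.23012697 -1.25090044  0.45469597]
-0.07 [ 0.604 -0.086 -0.007] ([0.54, 0.0, -0.12], [-0.0, 0.03, 0.0])
-0.055 [ 0.602 -0.07  -0.007] ([2.14, 0.0, -0.48], [-0.0, 0.1, 0.0])
-0.045 [ 0.6   -0.058 -0.007] ([3.25, 0.0, -0.74], [-0.0, 0.17, 0.0])
-0.04 [ 0.594 -0.054 -0.007] ([3.8, -0.5, -0.87], [-0.0, 0.205, 0.0])
-0.035 [ 0.594 -0.048 -0.007] ([4.36, -0.5, -1.01], [-0.0, 0.239, 0.0])
```

View pics/wristf.png

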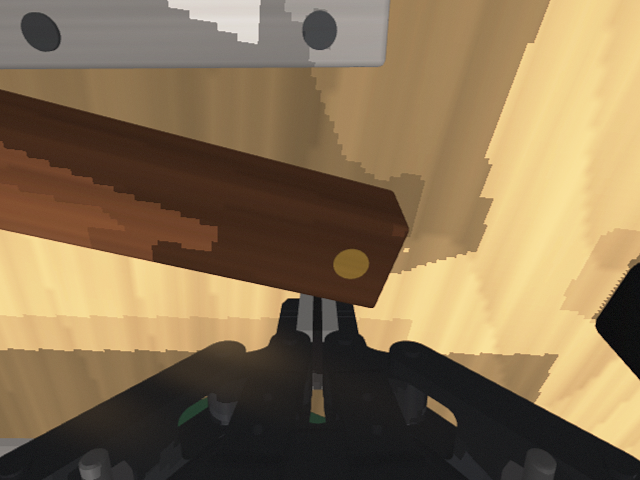

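Now the batten swings. The tip is behind its door-side face near the +x end. I continue to just short of the rail.

Emit:
send_rows --gripper '[0,0,0,0,0,0,0,0,0,0]' --dp '[[0.54,0,-0.12],[1.1,0,-0.24],[1.6,0,-0.36],[2.14,0,-0.48],[2.5,0,-0.57],[2.9,0,-0.66],[3.25,0,-0.74],[3.5,0,-0.8],[3.5,0,-0.8],[3.5,0,-0.8]]' --rotation '[[0,0.03,0],[0,0.05,0],[0,0.08,0],[0,0.1,0],[0,0.12,0],[0,0.15,0],[0,0.17,0],[0,0.19,0],[0,0.19,0],[0,0.19,0]]'

```text
time: 12.7
tcp_pos: [0.5995, -0.0559, -0.0068]
ee_rot: [2.043, 2.337, -0.051]
contact_force: [0.1, -1.3, 0.0]
grip_width: 0.001
```

```bash
python3 - <<'E'
from m import *
from h import *
p,r=apply([3.5,0,-.8],[0,.19,0]); print(p, w2g(p-r.apply([0,0,.02])))
s=monitor.read_state();print(s['time'],s['tcp_pos'],s['contact_force'])
cv2.imwrite('pics/wristg.png',cams.get_image('wrist'))
E
```

```text
[ 0.59960931 -0.05593779 -0.00696838] [ 0.07998173 -0.04282534]
12.7 [ 0.59951877 -0.05588583 -0.00675692] [ 0.11374773 -1.27487354  0.02818214]
```

View pics/wristg.png

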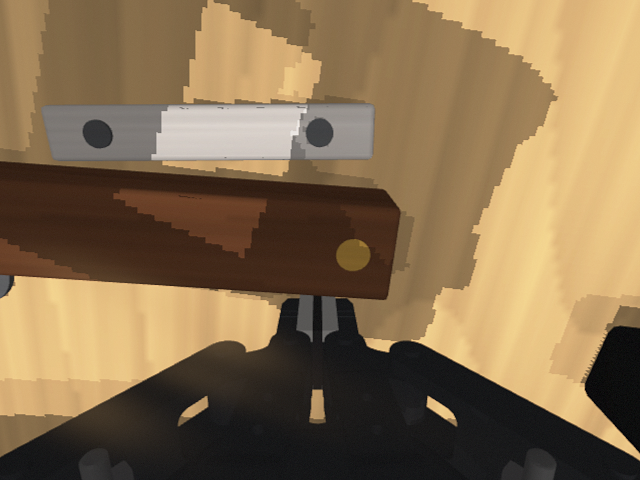

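Emit:
send_rows --gripper '[0,0,0,0,0,0,0,0,0,0]' --dp '[[0.2,0,0],[0.4,0,0],[0.6,0,0],[0.8,0,0],[0.9,0,0],[1,0,0],[1,0,0],[1,0,0],[1,0,0],[1,0,0]]' --rotation '[[0,0.01,0],[0,0.02,0],[0,0.03,0],[0,0.04,0],[0,0.05,0],[0,0.05,0],[0,0.05,0],[0,0.05,0],[0,0.05,0],[0,0.05,0]]'

```text
time: 14.0
tcp_pos: [0.5983, -0.046, -0.0072]
ee_rot: [-2.067, -2.365, 0.0]
contact_force: [0.2, -0.6, 0.9]
grip_width: 0.0
```

```bash
python3 - <<'E'
from m import *
from h import *
p,r=apply([1,0,0],[0,.05,0]); print(p, w2g(p-r.apply([0,0,.02])),r.as_rotvec())
s=monitor.read_state();print(s['time'],s['tcp_pos'],s['contact_force'])
cv2.imwrite('pics/wristh.png',cams.get_image('wrist'))
E
```

```text
[ 0.59827187 -0.04603999 -0.00746314] [ 0.07997892 -0.03383718] [-2.06693734e+00 -2.36496053e+00  3.70360548e-05]
14.0 [ 0.5983061  -0.0460044  -0.00715265] [ 0.23912133 -0.61287951  0.93758488]
```

View pics/wristh.png

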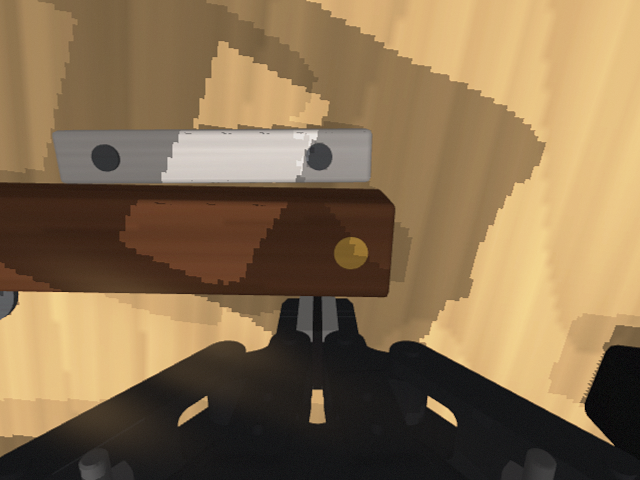

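Emit:
send_rows --gripper '[0,0,0,0,0,0,0,0,0,0]' --dp '[[-0.3,0,0],[-0.3,-1,0],[-0.3,-2,0],[-0.3,-3,0],[0,-3,0],[0.1,-3,0],[0.2,-3,0],[0.3,-3,0],[0.3,-3,0],[0.3,-3,0]]' --rotation '[[0,0,0],[0,0,0],[0,0,0],[0,0,0],[0,0,0],[0,0,0],[0,0,0],[0,0,0],[0,0,0],[0,0,0]]'

```text
time: 15.3
tcp_pos: [0.5684, -0.0471, -0.0071]
ee_rot: [-2.067, -2.365, -0.0]
contact_force: [0.4, -1.3, 0.5]
grip_width: -0.003
```

```bash
python3 - <<'E'
from m import *
from h import *
p,r=apply([.3,-3,0],[0,0,0]); print(p, w2g(p-r.apply([0,0,.02])))
s=monitor.read_state();print(s['time'],s['tcp_pos'],s['contact_force'])
cv2.imwrite('pics/wristi.png',cams.get_image('wrist'))
E
```

```text
[ 0.56814031 -0.04708354 -0.00744746] [ 0.04997806 -0.03084582]
15.3 [ 0.5684253  -0.04707516 -0.00707901] [ 0.38247999 -1.32876536  0.51779042]
```

View pics/wristi.png

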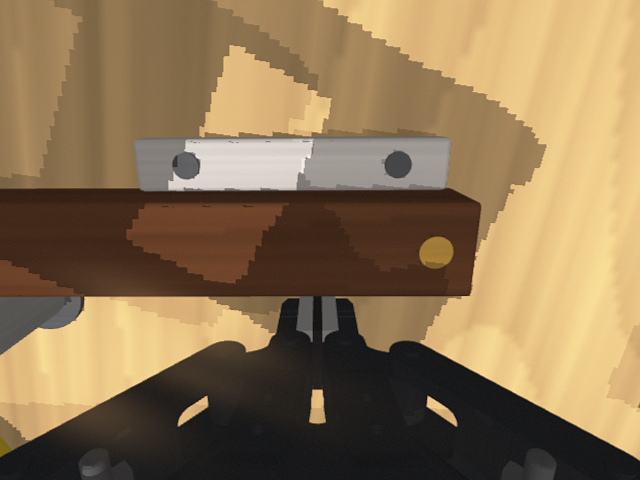

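Emit:
send_rows --gripper '[0,0,0,0,0,0,0,0,0,0]' --dp '[[0.05,0,0],[0.1,0,0],[0.15,0,0],[0.2,0,0],[0.2,0,0],[0.2,0,0],[0.2,0,0],[0.2,0,0],[0.2,0,0],[0.2,0,0]]' --rotation '[[0,0,0],[0,0,0],[0,0,0],[0,0,0],[0,0,0],[0,0,0],[0,0,0],[0,0,0],[0,0,0],[0,0,0]]'

```text
time: 16.6
tcp_pos: [0.5681, -0.0462, -0.0069]
ee_rot: [2.067, 2.365, -0.001]
contact_force: [0.2, -5.0, 0.5]
grip_width: -0.002
```

```bash
python3 - <<'E'
from m import *
from h import *
p,r=apply([.2,0,0],[0,0,0])
s=monitor.read_state();print(s['time'],s['tcp_pos'],p,s['contact_force'])
cv2.imwrite('pics/wristj.png',cams.get_image('wrist'))
E
```

```text
16.6 [ 0.56814314 -0.04622855 -0.00686356] [ 0.56787254 -0.04510155 -0.00744646] [ 0.24382144 -5.02567978  0.54769611]
```

View pics/wristj.png

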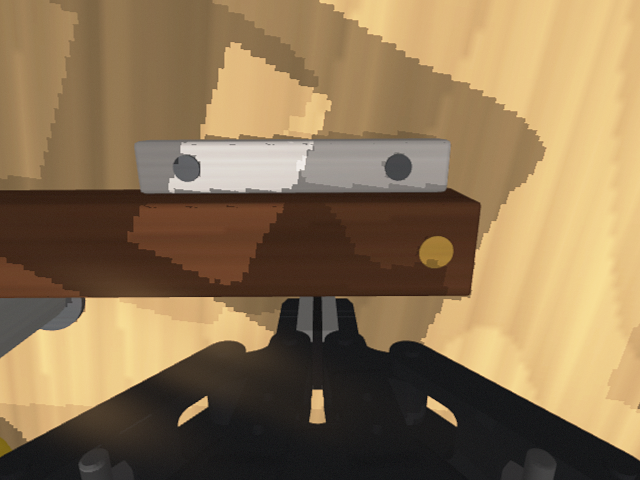

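```bash
cat >> m.py <<'E'
C=np.array([.697,-.210]); CY=.12
def c2w(x,y): c,s=np.cos(CY),np.sin(CY); return C+[c*x-s*y,s*x+c*y]
def door(xc,yc,z,lean=40): # effective tip pose
    o=orient(CY,np.radians(lean),CY-np.pi/2); return np.array([*c2w(xc,yc),z])+o.apply([0,0,.02]),o
E
python3 - <<'E'
from m import *
from workcell import monitor
s=monitor.read_state(); print(s['joint_pos'])
p,r=load()
print('up',rel(p+[0,0,.2]+r.apply([-.03,0,0]),r))
E
```

```text
[-2.88654473e-01  4.52552834e-01  1.74626359e+00 -1.33658160e-03
  9.42523399e-01 -4.22162934e-01]
up ([-2.99, -0.01, -20.0], [0.0, 0.0, 0.0])
```

Emit:
send_rows --gripper '[0,0,0,0,0,0,0,0,0,0]' --dp '[[-0.4,0,0],[-1,0,0],[-2,0,-0.3],[-2.5,0,-2],[-3,0,-5],[-3,0,-9],[-3,0,-13],[-3,0,-17],[-3,0,-20],[-3,0,-20]]' --rotation '[[0,0,0],[0,0,0],[0,0,0],[0,0,0],[0,0,0],[0,0,0],[0,0,0],[0,0,0],[0,0,0],[0,0,0]]'

```text
time: 17.9
tcp_pos: [0.5741, -0.0758, 0.1973]
ee_rot: [2.063, 2.361, 0.004]
contact_force: [0.1, -0.2, 0.4]
grip_width: 0.004
```

```bash
python3 - <<'E'
from m import *
from h import *
p,r=apply([-3,0,-20],[0,0,0]); print(p)
s=monitor.read_state();print(s['time'],s['tcp_pos'],s['contact_force'],s['joint_pos'])
ms=[];out=[]
for c in ['scene','side']:
    P=cams.camera_params(c);im=cams.get_image(c)
    d=cams.masks_of(c,'batten'); print([(round(x['confidence'],2),int(x['mask'].sum()),np.round(np.argwhere(x['mask']).mean(0))) for x in d])
    a=proj(P,np.array([[.57,-.09,.08]]))[0].astype(int)
    out.append(cv2.resize(im[a[1]-60:a[1]+60,a[0]-50:a[0]+50],None,fx=4,fy=4,interpolation=cv2.INTER_CUBIC))
    ms.append((P,d[0]['mask'].astype(float)))
    for q in ['fold_post','visor_front']: print(c,q,[(np.round(x['at'],3).tolist(),round(x['confidence'],2)) for x in cams.place_of(c,q)])
for i in (0,1): b=fit(ms[i:i+1],BAT,(.52,-.026,.13)); print(b,w2g(b))
cv2.imwrite('pics/k.png',np.hstack(out))
# waypoint
for n,(xc,yc,z) in {'A':(-.18,.2,.2),'B':(-.165,.12,.165),'D':(-.155,.055,.155)}.items():
    P,o=door(xc,yc,z); print(n,P.round(3),rel(P,o))
E
```

```text
[ 0.57199612 -0.07491874  0.19253837]
17.9 [ 0.57408547 -0.07578212  0.19726479] [ 0.12250212 -0.21632303  0.42795392] [-3.36301305e-01  1.93576459e-01  1.61286705e+00  3.30584556e-04
  1.32838747e+00 -4.70588468e-01]
[(0.91, 1018, array([240., 290.]))]
scene fold_post [([0.57, -0.156, 0.164], 0.73), ([0.522, -0.023, 0.0], 0.26)]
scene visor_front [([0.553, -0.166, 0.274], 0.78)]
[(0.83, 1065, array([264., 369.]))]
side fold_post [([0.574, -0.154, 0.165], 0.83), ([0.395, 0.362, 0.041], 0.42)]
side visor_front [([0.557, -0.159, 0.279], 0.57)]Traceback (most recent call last):
  File "<stdin>", line 13, in <module>
  File "m.py", line 5, in w2g
    def w2g(p): c,s=np.cos(GY),np.sin(GY); d=np.array(p)[:2]-G; return np.array([c*d[0]+s*d[1],-s*d[0]+c*d[1]])
                                             ~~~~~~~~^^^
ValueError: setting an array element with a sequence. The requested array has an inhomogeneous shape after 1 dimensions. The detected shape was (5,) + inhomogeneous part.
```

```bash
python3 - <<'E'
from m import *
from h import *
ms=[];out=[]
for c in ['scene','side']:
    P=cams.camera_params(c);im=cams.get_image(c)
    d=cams.masks_of(c,'batten')
    a=proj(P,np.array([[.57,-.07,.06]]))[0].astype(int)
    out.append(cv2.resize(im[a[1]-60:a[1]+60,a[0]-50:a[0]+50],None,fx=4,fy=4,interpolation=cv2.INTER_CUBIC))
    b=fit([(P,d[0]['mask'].astype(float))],BAT,(.52,-.026,.13)); print(c,b[:4],w2g(b[:2]))
cv2.imwrite('pics/k.png',np.hstack(out))
s=monitor.read_state();print(s['time'],s['tcp_pos'],s['joint_pos'])
for n,(xc,yc,z) in {'A':(-.18,.2,.2),'B':(-.165,.12,.165),'D':(-.155,.055,.155)}.items():
    P,o=door(xc,yc,z); print(n,P.round(3),rel(P,o))
E
```

```text
scene (np.float64(0.5225299889974853), np.float64(-0.021395179612482856), np.float64(0.148679180241198), np.float64(150.96078431372547)) [0.00819913 0.00071584]
side (np.float64(0.519374572984407), np.float64(-0.02639493650135904), np.float64(0.12149219060917628), np.float64(225.39607843137253)) [ 0.00440403 -0.00381754]
18.5 [ 0.57189336 -0.07489388  0.19247128] [-3.36046143e-01  1.98852202e-01  1.61663443e+00  2.43610117e-04
  1.32734117e+00 -4.70337765e-01]
A [ 0.496 -0.046  0.185] ([3.91, -7.15, 0.79], [-0.544, -0.551, 1.514])
B [ 0.52  -0.123  0.15 ] ([-4.11, -5.76, 4.29], [-0.544, -0.551, 1.514])
D [ 0.538 -0.187  0.14 ] ([-10.63, -4.86, 5.28], [-0.544, -0.551, 1.514])
```

View pics/k.png

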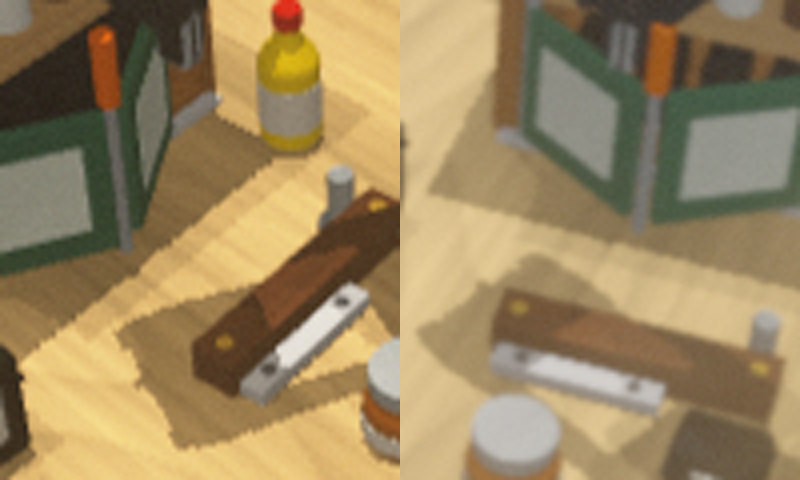

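Emit:
send_rows --gripper '[0,0,0,0,0,0,0,0,0,0]' --dp '[[0.8,-1,0],[1.6,-2,0],[2.4,-3,0],[3,-4,0.2],[3.5,-5,0.4],[3.9,-6,0.6],[3.91,-7,0.79],[3.91,-7.15,0.79],[3.91,-7.15,0.79],[3.91,-7.15,0.79]]' --rotation '[[-0.054,-0.055,0.151],[-0.109,-0.11,0.303],[-0.163,-0.165,0.454],[-0.218,-0.22,0.606],[-0.272,-0.276,0.757],[-0.326,-0.331,0.908],[-0.381,-0.386,1.06],[-0.435,-0.441,1.211],[-0.49,-0.496,1.363],[-0.544,-0.551,1.514]]'

```text
time: 19.75
tcp_pos: [0.4959, -0.0454, 0.1852]
ee_rot: [2.438, 0.141, 0.055]
contact_force: [0.3, 0.0, -0.8]
grip_width: -0.0
```

```bash
python3 - <<'E'
from m import *
p,r=apply([3.91,-7.15,.79],[-.544,-.551,1.514]); print(p,r.as_rotvec())
from workcell import monitor
s=monitor.read_state();print(s['time'],s['tcp_pos'],s['ee_rot'],s['joint_pos'])
print(r.as_matrix().round(2))
for n,(xc,yc,z) in {'B':(-.165,.12,.165),'D':(-.16,.055,.155)}.items():
    P,o=door(xc,yc,z); print(n,P.round(3),rel(P,o))
E
```

```text
[ 0.49590073 -0.04574008  0.18469183] [2.43995315 0.14725498 0.05341557]
19.75 [ 0.49588747 -0.04539725  0.18517254] [2.43839317 0.14074918 0.05487273] [ 0.11721414  0.13756113  1.88141831 -0.75191977  1.23169794  1.87365694]
[[ 0.99  0.09  0.08]
 [ 0.12 -0.76 -0.64]
 [-0.    0.64 -0.77]]
B [ 0.52  -0.123  0.15 ] ([1.5, 3.88, 7.82], [-0.0, -0.0, 0.0])
D [ 0.533 -0.187  0.14 ] ([1.99, 8.22, 12.77], [-0.0, -0.0, 0.0])
```

Emit:
send_rows --gripper '[0,0,0,0,0,0,0,0,0,0]' --dp '[[0.4,1,2],[0.8,2,4],[1.2,3,6],[1.5,3.88,7.82],[1.6,4.7,8.8],[1.7,5.5,9.7],[1.7,5.9,10.1],[1.7,5.9,10.1],[1.7,5.9,10.1],[1.7,5.9,10.1]]' --rotation '[[0,0,0],[0,0,0],[0,0,0],[0,0,0],[0,0,0],[0,0,0],[0,0,0],[0,0,0],[0,0,0],[0,0,0]]'

```text
time: 21.0
tcp_pos: [0.5261, -0.1526, 0.1456]
ee_rot: [2.44, 0.148, 0.054]
contact_force: [-0.8, -0.4, -0.4]
grip_width: -0.002
```

```bash
python3 - <<'E'
from m import *
from h import *
p,r=apply([1.7,5.9,10.1],[0,0,0]); print(p)
s=monitor.read_state();print(s['time'],s['tcp_pos'],s['contact_force'],s['joint_pos'])
out=[]
for c in ['scene','side']:
    P=cams.camera_params(c);im=cams.get_image(c)
    a=proj(P,np.array([[.57,-.13,.17]]))[0].astype(int)
    out.append(cv2.resize(im[a[1]-60:a[1]+60,a[0]-50:a[0]+50],None,fx=4,fy=4,interpolation=cv2.INTER_CUBIC))
cv2.imwrite('pics/l.png',np.hstack(out)); cv2.imwrite('pics/wristl.png',cams.get_image('wrist'))
for n,(xc,yc,z) in {'D':(-.16,.055,.155)}.items():
    P,o=door(xc,yc,z); print(n,P.round(3),rel(P,o))
E
```

```text
[ 0.52601047 -0.15300844  0.14522157]
21.0 [ 0.526105   -0.15260226  0.14560374] [-0.75301535 -0.42797599 -0.35985232] [-0.10435438  0.20531097  1.89598014 -0.81680648  1.03373039  1.77878146]
D [ 0.533 -0.187  0.14 ] ([0.29, 2.32, 2.67], [-0.0, -0.0, 0.0])
```

View pics/l.png

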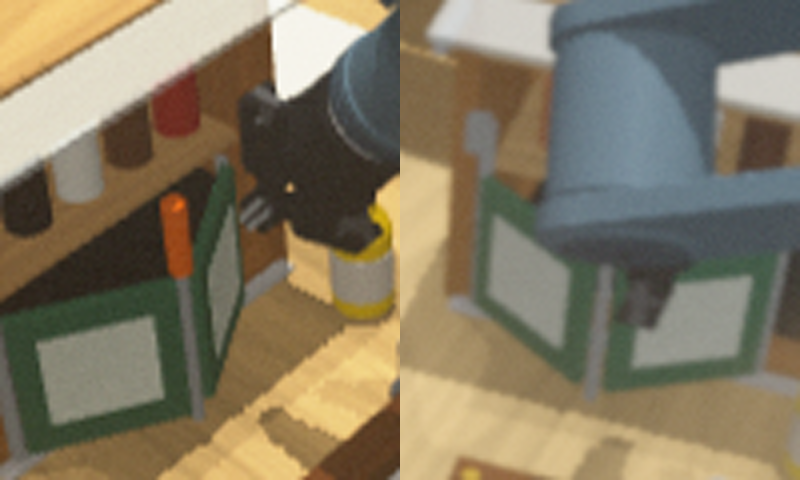

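View pics/wristl.png

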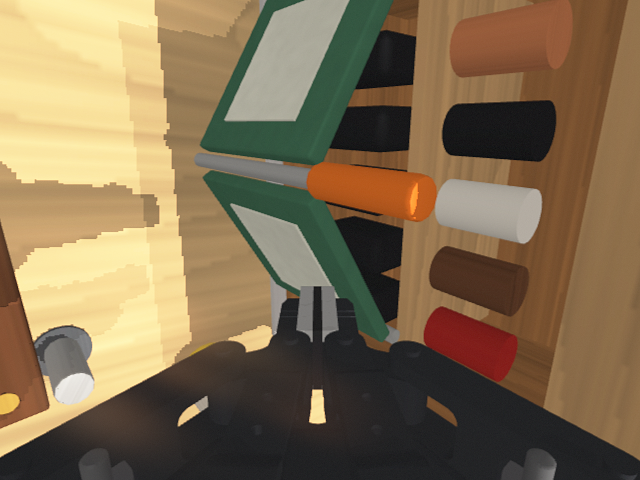

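```bash
python3 - <<'E'
from m import *
def W(q,dx=0): return door(-.130*np.cos(q)-.003-.020+dx,.130*np.sin(q)+.002-.010,.157)
print('D',rel(*door(-.155,.0575,.158)))
for q in [.53,.6,.7,.8,.9,1,1.1,1.2,1.3,1.4,1.47,1.5]:
    P,o=W(q); print(q,P.round(3),rel(P,o)[0])
E
```

```text
D ([0.79, 2.32, 2.28], [-0.0, -0.0, 0.0])
0.53 [ 0.557 -0.182  0.142] [2.78, 2.24, 2.34]
0.6 [ 0.561 -0.173  0.142] [3.26, 1.65, 1.85]
0.7 [ 0.568 -0.162  0.142] [4.05, 0.86, 1.18]
0.8 [ 0.576 -0.152  0.142] [4.94, 0.13, 0.57]
0.9 [ 0.584 -0.142  0.142] [5.91, -0.53, 0.02]
1 [ 0.594 -0.133  0.142] [6.97, -1.1, -0.46]
1.1 [ 0.604 -0.125  0.142] [8.1, -1.6, -0.88]
1.2 [ 0.615 -0.119  0.142] [9.28, -2.01, -1.22]
1.3 [ 0.627 -0.113  0.142] [10.52, -2.32, -1.48]
1.4 [ 0.639 -0.109  0.142] [11.79, -2.54, -1.67]
1.47 [ 0.648 -0.107  0.142] [12.69, -2.63, -1.75]
1.5 [ 0.652 -0.106  0.142] [13.08, -2.66, -1.77]
```

Emit:
send_rows --gripper '[0,0,0,0,0,0,0,0,0,0]' --dp '[[0.2,0.5,0.5],[0.4,1,1],[0.6,1.5,1.5],[0.79,2,2],[0.79,2.32,2.28],[1.2,2.3,2.28],[1.6,2.3,2.28],[2,2.3,2.28],[2.2,2.3,2.28],[2.2,2.3,2.28]]' --rotation '[[0,0,0],[0,0,0],[0,0,0],[0,0,0],[0,0,0],[0,0,0],[0,0,0],[0,0,0],[0,0,0],[0,0,0]]'

```text
time: 22.4
tcp_pos: [0.5519, -0.1822, 0.1428]
ee_rot: [2.44, 0.148, 0.054]
contact_force: [0.1, -0.4, -1.2]
grip_width: -0.003
```

```bash
python3 - <<'E'
from m import *
from h import *
p,r=apply([2.2,2.3,2.28],[0,0,0]); print(p)
s=monitor.read_state();print(s['time'],s['tcp_pos'],s['contact_force'],s['joint_pos'])
cv2.imwrite('pics/wristm.png',cams.get_image('wrist'))
def W(q,dx=0): return door(-.130*np.cos(q)-.003-.020+dx,.130*np.sin(q)+.002-.010,.157)
for q in [.53,.6,.7,.8,.9,1,1.1,1.2,1.3,1.4,1.47,1.5]:
    P,o=W(q); print(q,P.round(3),rel(P,o)[0])
E
```

```text
[ 0.55173064 -0.18240355  0.14253074]
22.4 [ 0.55191104 -0.18223704  0.14278284] [ 0.07725974 -0.35439572 -1.18796829] [-0.15618672  0.25593905  1.83975891 -0.82153546  1.00518513  1.73816693]
0.53 [ 0.557 -0.182  0.142] [0.58, -0.06, 0.06]
0.6 [ 0.561 -0.173  0.142] [1.06, -0.65, -0.43]
0.7 [ 0.568 -0.162  0.142] [1.85, -1.44, -1.1]
0.8 [ 0.576 -0.152  0.142] [2.74, -2.17, -1.71]
0.9 [ 0.584 -0.142  0.142] [3.71, -2.83, -2.26]
1 [ 0.594 -0.133  0.142] [4.77, -3.4, -2.74]
1.1 [ 0.604 -0.125  0.142] [5.9, -3.9, -3.16]
1.2 [ 0.615 -0.119  0.142] [7.08, -4.31, -3.5]
1.3 [ 0.627 -0.113  0.142] [8.32, -4.62, -3.76]
1.4 [ 0.639 -0.109  0.142] [9.59, -4.84, -3.95]
1.47 [ 0.648 -0.107  0.142] [10.49, -4.93, -4.03]
1.5 [ 0.652 -0.106  0.142] [10.88, -4.96, -4.05]
```

View pics/wristm.png

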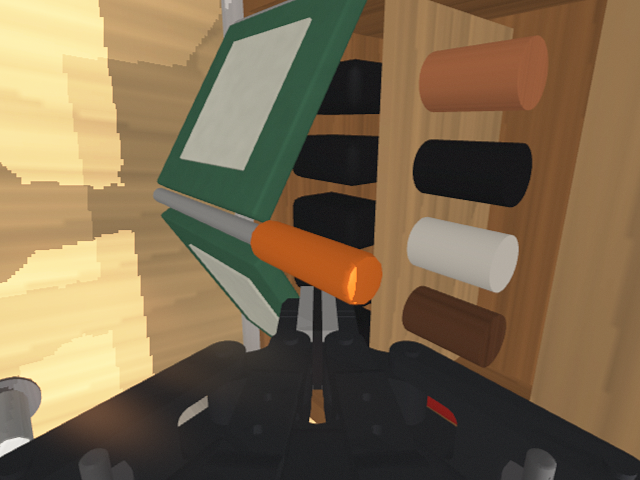

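Emit:
send_rows --gripper '[0,0,0,0,0,0,0,0,0,0]' --dp '[[0.3,-0.06,0.06],[0.58,-0.06,0.06],[0.8,-0.35,-0.18],[1.06,-0.65,-0.43],[1.45,-1.05,-0.76],[1.85,-1.44,-1.1],[2.3,-1.8,-1.4],[2.74,-2.17,-1.71],[3.2,-2.5,-2],[3.2,-2.5,-2]]' --rotation '[[0,0,0],[0,0,0],[0,0,0],[0,0,0],[0,0,0],[0,0,0],[0,0,0],[0,0,0],[0,0,0],[0,0,0]]'

```text
time: 23.7
tcp_pos: [0.5797, -0.1461, 0.1416]
ee_rot: [2.44, 0.148, 0.053]
contact_force: [-1.6, 0.5, -0.2]
grip_width: -0.0
```

```bash
python3 - <<'E'
from m import *
from h import *
p,r=apply([3.2,-2.5,-2],[0,0,0]); print(p)
s=monitor.read_state();print(s['time'],s['tcp_pos'],s['contact_force'],s['joint_pos'])
cv2.imwrite('pics/wristn.png',cams.get_image('wrist'))
def W(q,dx=0): return door(-.130*np.cos(q)-.003-.020+dx,.130*np.sin(q)+.002-.010,.157)
for q in [.9,1,1.1,1.2,1.3,1.4,1.47,1.5]:
    P,o=W(q); print(q,P.round(3),rel(P,o)[0])
E
```

```text
[ 0.5796505  -0.14678158  0.1417846 ]
23.7 [ 0.57968001 -0.14609129  0.1416396 ] [-1.5880895   0.50639449 -0.15931985] [-0.08236577  0.31906235  1.75982156 -0.80346433  1.06332727  1.77441852]
0.9 [ 0.584 -0.142  0.142] [0.51, -0.33, -0.26]
1 [ 0.594 -0.133  0.142] [1.57, -0.9, -0.74]
1.1 [ 0.604 -0.125  0.142] [2.7, -1.4, -1.16]
1.2 [ 0.615 -0.119  0.142] [3.88, -1.81, -1.5]
1.3 [ 0.627 -0.113  0.142] [5.12, -2.12, -1.76]
1.4 [ 0.639 -0.109  0.142] [6.39, -2.34, -1.95]
1.47 [ 0.648 -0.107  0.142] [7.29, -2.43, -2.03]
1.5 [ 0.652 -0.106  0.142] [7.68, -2.46, -2.05]
```

View pics/wristn.png

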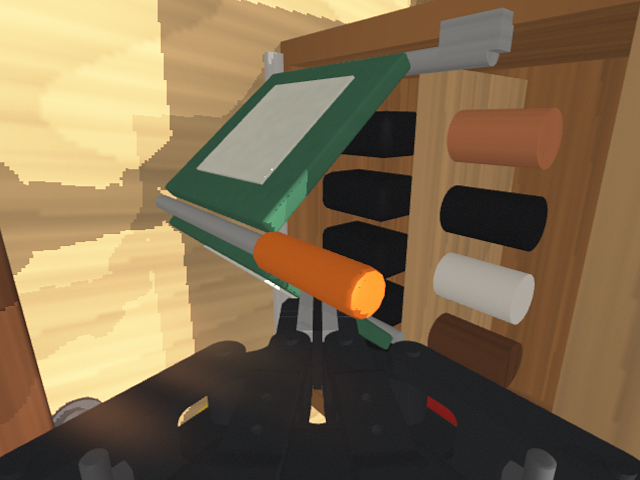

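Emit:
send_rows --gripper '[0,0,0,0,0,0,0,0,0,0]' --dp '[[0.51,-0.33,-0.26],[1.05,-0.62,-0.5],[1.57,-0.9,-0.74],[2.15,-1.15,-0.95],[2.7,-1.4,-1.16],[3.3,-1.6,-1.33],[3.88,-1.81,-1.5],[4.5,-1.97,-1.63],[5.12,-2.12,-1.76],[5.5,-2.18,-1.8]]' --rotation '[[0,0,0],[0,0,0],[0,0,0],[0,0,0],[0,0,0],[0,0,0],[0,0,0],[0,0,0],[0,0,0],[0,0,0]]'

```text
time: 25.0
tcp_pos: [0.6315, -0.112, 0.142]
ee_rot: [2.44, 0.147, 0.054]
contact_force: [-2.2, -0.2, 0.4]
grip_width: -0.005
```

```bash
python3 - <<'E'
from m import *
from h import *
p,r=apply([5.5,-2.18,-1.8],[0,0,0]); print(p)
s=monitor.read_state();print(s['time'],s['tcp_pos'],s['contact_force'],s['joint_pos'])
cv2.imwrite('pics/wristo.png',cams.get_image('wrist'))
def W(q,dx=0): return door(-.130*np.cos(q)-.003-.020+dx,.130*np.sin(q)+.002-.010,.157)
for q in [1.3,1.4,1.47,1.5]:
    P,o=W(q); print(q,P.round(3),rel(P,o)[0])
E
```

```text
[ 0.63085288 -0.11210441  0.14155981]
25.0 [ 0.63147635 -0.11199617  0.14199224] [-2.19861013 -0.16307961  0.35828466] [-0.01821111  0.42723661  1.60953162 -0.77938717  1.13302854  1.78684043]
1.3 [ 0.627 -0.113  0.142] [-0.38, 0.06, 0.04]
1.4 [ 0.639 -0.109  0.142] [0.89, -0.16, -0.15]
1.47 [ 0.648 -0.107  0.142] [1.79, -0.25, -0.23]
1.5 [ 0.652 -0.106  0.142] [2.18, -0.28, -0.25]
```

View pics/wristo.png

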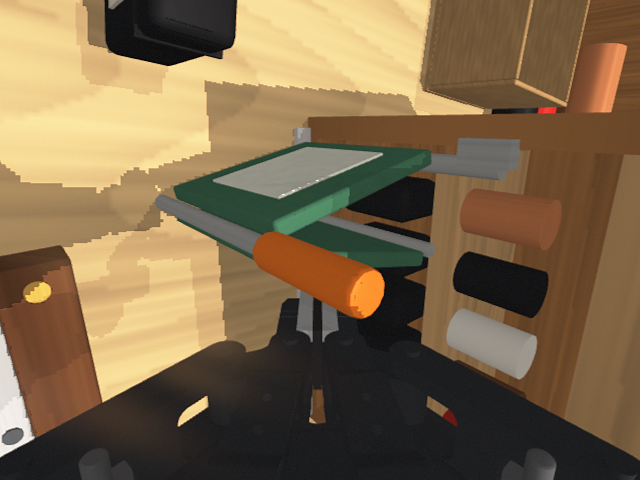

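Emit:
send_rows --gripper '[0,0,0,0,0,0,0,0,0,0]' --dp '[[0.4,-0.08,-0.07],[0.89,-0.16,-0.15],[1.3,-0.2,-0.19],[1.7,-0.25,-0.22],[2,-0.27,-0.24],[2.18,-0.28,-0.25],[2.18,-0.28,-0.25],[2.18,-0.28,-0.25],[2.18,-0.28,-0.25],[2.18,-0.28,-0.25]]' --rotation '[[0,0,0],[0,0,0],[0,0,0],[0,0,0],[0,0,0],[0,0,0],[0,0,0],[0,0,0],[0,0,0],[0,0,0]]'

```text
time: 26.3
tcp_pos: [0.6503, -0.106, 0.1419]
ee_rot: [2.439, 0.146, 0.048]
contact_force: [-7.3, 2.1, 3.0]
grip_width: 0.001
```

```bash
python3 - <<'E'
from m import *
from h import *
p,r=apply([2.18,-.28,-.25],[0,0,0]); print(p)
s=monitor.read_state();print(s['time'],s['tcp_pos'],s['contact_force'],s['joint_pos'])
cv2.imwrite('pics/wristp.png',cams.get_image('wrist'))
for c in ['scene','side']:
    cams.get_image(c)
    for q in ['fold_post','track_pin']: print(c,q,[(np.round(x['at'],3).tolist(),round(x['confidence'],2)) for x in cams.place_of(c,q)])
E
```

```text
[ 0.65204372 -0.10575891  0.14167328]
26.3 [ 0.65033808 -0.10604925  0.14188754] [-7.31213459  2.0518453   2.9509276 ] [-0.00765653  0.46801454  1.55093429 -0.7714634   1.15678081  1.77983751]
scene fold_post [([0.666, -0.081, 0.164], 0.94)]
scene track_pin []
side fold_post [([0.669, -0.076, 0.163], 0.77)]
side track_pin [([0.675, -0.214, 0.002], 0.57)]
```

View pics/wristp.png

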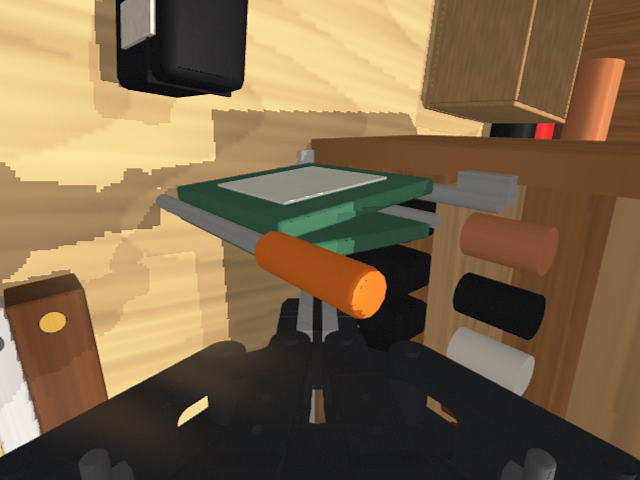

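Emit:
send_rows --gripper '[0,0,0,0,0,0,0,0,0,0]' --dp '[[0.1,0,0],[0.2,0,0],[0.2,0,0],[0.2,0,0],[0,0,0],[-0.3,0,0],[-0.8,0,0],[-1.5,0,0],[-2.5,-0.1,-0.5],[-3.5,-0.2,-1]]' --rotation '[[0,0,0],[0,0,0],[0,0,0],[0,0,0],[0,0,0],[0,0,0],[0,0,0],[0,0,0],[0,0,0],[0,0,0]]'

```text
time: 27.9
tcp_pos: [0.6156, -0.1019, 0.1486]
ee_rot: [2.44, 0.147, 0.053]
contact_force: [0.2, -0.5, 0.9]
grip_width: -0.0
```

Emit:
send_rows --gripper '[0,0,0,0,0,0,0,0,0,0]' --dp '[[-0.5,0,-1],[-1,0,-3],[-1.5,0,-5],[-2,0,-7],[-2.5,0,-9],[-3,0,-10],[-3,0,-10],[-3,0,-10],[-3,0,-10],[-3,0,-10]]' --rotation '[[0,0,0],[0,0,0],[0,0,0],[0,0,0],[0,0,0],[0,0,0],[0,0,0],[0,0,0],[0,0,0],[0,0,0]]'

```text
time: 29.15
tcp_pos: [0.5787, -0.0422, 0.2244]
ee_rot: [2.44, 0.147, 0.052]
contact_force: [0.3, -0.6, 0.5]
grip_width: 0.0
```

```bash
python3 - <<'E'
from m import *
from h import *
s=monitor.read_state();print(s['time'],s['tcp_pos'],s['contact_force'])
out=[]
for c in ['scene','side']:
    P=cams.camera_params(c);im=cams.get_image(c)
    a=proj(P,np.array([[.6,-.07,.06]]))[0].astype(int)
    out.append(cv2.resize(im[a[1]-90:a[1]+90,a[0]-75:a[0]+75],None,fx=2.66,fy=2.66,interpolation=cv2.INTER_CUBIC))
    for q in ['fold_post','track_pin','cupboard','case1_mid','case2_mid','glue_mid','wax_mid']: print(c,q,[(np.round(x['at'],3).tolist(),round(x['confidence'],2)) for x in cams.place_of(c,q)])
    d=cams.masks_of(c,'batten')
    b=fit([(P,d[0]['mask'].astype(float))],BAT,(.52,-.026,.13)); print(c,b[:4],w2g(b[:2]))
cv2.imwrite('pics/q.png',np.hstack(out)); cv2.imwrite('pics/wristq.png',cams.get_image('wrist'))
E
```

```text
29.15 [ 0.57870353 -0.04224758  0.22442173] [ 0.33278767 -0.64762971  0.52865627]
scene fold_post [([0.666, -0.081, 0.167], 0.97)]
scene track_pin []
scene cupboard [([0.696, -0.21, 0.002], 0.83)]
scene case1_mid [([0.766, -0.072, 0.046], 0.87)]
scene case2_mid [([0.421, 0.081, 0.05], 0.72), ([0.412, 0.182, 0.043], 0.63)]
scene glue_mid [([0.4, -0.168, 0.059], 0.8)]
scene wax_mid [([0.547, 0.11, 0.033], 0.75)]
scene (np.float64(0.5221369459505589), np.float64(-0.02304444245652982), np.float64(0.1408962911196254), np.float64(149.95294117647057)) [ 0.00758927 -0.00086613]
side fold_post [([0.668, -0.08, 0.163], 0.84)]
side track_pin [([0.677, -0.21, 0.003], 0.78)]
side cupboard [([0.693, -0.21, 0.0], 0.91)]
side case1_mid [([0.768, -0.074, 0.045], 0.96), ([0.684, 0.233, 0.029], 0.61)]
side case2_mid [([0.403, 0.179, 0.043], 0.82), ([0.424, 0.084, 0.044], 0.64)]
side glue_mid [([0.401, -0.166, 0.061], 0.9)]
side wax_mid [([0.551, 0.108, 0.029], 0.8)]
side (np.float64(0.5192187249722336), np.float64(-0.026401807780931943), np.float64(0.10988529046939126), np.float64(168.72549019607843)) [ 0.00424866 -0.00380352]
```

View pics/q.png

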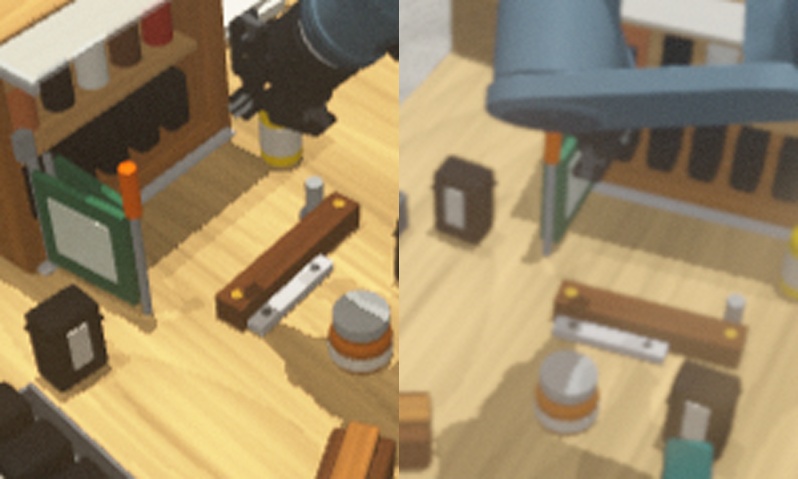

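View pics/wristq.png

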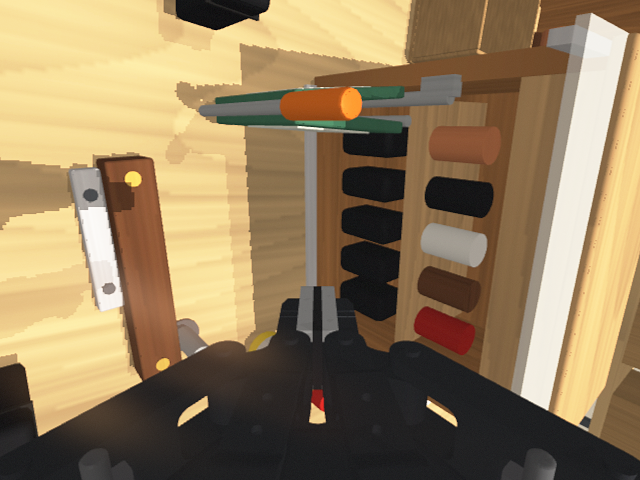

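```bash
python3 -c "
from workcell import env
print(env.close_job())"
```

```text
the job is handed in; nothing more can be done
None
```

I swung the batten flush along the rail, then pushed the orange post along its arc until the door was fully folded. The arm was clear of everything when I handed the job in at about 30 s, against the 48 s limit. No verdict is given, so the results below are my own measurements.

- **First pass missed:** my first push at the batten passed above it without touching. The shut fingers showed about 20 mm shorter than the stated tip, in both the bench cameras and the wrist camera. I lowered the tool to allow for that and the second push moved the batten.
- **Batten:** it seated against the rail with about 5 N. In the last pictures it lies flat, with its centre 4–8 mm along and 1–4 mm to the door side of its proper place. The two bench cameras give its angle to the rail as about 0.01 and 0.03 rad. They differ by about 3 mm in its position because of a small calibration offset between them.
- **Door:** the force rose from about 2 N to 7 N at the end, and I pressed 2 mm further, so I took it to be at its stop. The last measured post and track pin positions give an angle of about 1.47 to 1.5 rad, above the 1.36 needed. The scene camera did not find the track pin at the end, so that part rests on the side camera alone.
- **Bystanders:** the two cases, the bottle and the jar measure within about 5 mm of where they started, and stand upright in every picture where they show. I did not re-measure the awl or the marker, and only a stray detection shows the block in place. The arm never went near those three.

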